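# Reset the tripped paint mixer and hold a tin down in its sprung cup

## Task

The little paint mixer on the bench has tripped out: push its recessed reset button right in with the tip of the screwdriver, then lay the screwdriver back down on the bench, clear of the mixer. Then stand the small paint tin upright in the mixer's sprung cup and press it down as far as the cup will go; finish while still holding it pressed down like that, because the mixer only runs as long as the cup is held down. Leave the other things about the bench where they are.

Things in the scene. Friction and masses are not known exactly. Their poses are not given: they have to be found in the camera images.
- mixer: Bench paint mixer, fixed: grey housing 130 mm square, deck 70 mm above the bench. Origin: under its middle, on the bench. Its front panel is the plane x = -65 mm and looks along its own -x, towards the robot and its left (yaw -1.2 to -0.7 rad); a speed knob stands 16 mm out of it at y = +28. A battery pack stands 21 mm out at the back. Centre of the sprung cup on the deck: x = +8, y = 0 mm.
- reset_hole (a point): Centre of the mouth of the reset button's hole in the front panel (x = -65, y = -32, z = 45 mm in the mixer's axes, which are also its axes). The hole is round, 16 mm wide, with a thin steel bezel, and runs level along the mixer's +x; the button's flat face, 13 mm wide, lies 8 mm inside: too deep and narrow for a fingertip.
- reset_button (a joint): How far the reset button is pushed in, in m: 0 at rest, 0.004 right in. It is pushed along the mixer's +x; spring 2 N at first, 5 N right in; comes back by itself when let go.
- cup_seat (a point): Centre of the inner floor of the mixer's sprung round cup, where the tin's bottom rests; moves down with the cup. At rest it is 112.5 mm above the bench. The cup's bore is 61 mm wide, flaring to 71 mm at the rim, which is 17 mm above this floor; outside the rim is 79 mm wide. Axes are the mixer's, z up.
- cup (a joint): How far the cup is pressed down, in m: 0 at rest, 0.015 at its lower stop. Springs: 6 N before it starts to move, 14 N at the stop (cup and tin weigh about 3 N of that); it rises again when let go.
- paint_tin: Small paint tin, a plain closed cylinder 57 mm across and 55 mm high, about 0.2 kg (varies), standing upright on the bench. Origin: centre of its underside, z up. It stands in one of three places shared with the enamel cup and the roll of tape, all to the left of the mixer as the robot sees it.
- screwdriver: Screwdriver, 194 mm long, about 70 g, lying to the left of the mixer, nearly ahead of the robot. Tip towards its own -y, handle towards +y, z up as it lies at the start; origin half way along, on the underside. Handle 26 mm thick, from y = +3 to +97 mm, axis 14 mm above the bench; shank 6 mm thick, sloping down to the tip, 4 mm above the bench.
- driver_tip (a point): The end of the screwdriver's blade (y = -97 mm, z = 4 mm in the screwdriver's axes; its axes are the screwdriver's). The blade is 6 mm wide and 8 mm high at the tip.
- driver_handle (a point): A point on the axis of the screwdriver's handle, y = +35 mm, z = 14 mm in the screwdriver's axes: a good place to grip, across the handle.
- enamel_cup: Bystander: small open enamel cup, 58 mm wide, 48 mm high; origin under its centre. Leave it where it is.
- pliers: Bystander: combination pliers 171 mm long, 14 mm high, lying near the bench's front edge; origin at the middle of the underside. Leave them where they are.
- sanding_block: Bystander: cork sanding block 60x101x28 mm far back, in front of the dark case; origin at the middle of the underside. Leave it where it is.
- nail_tin: Bystander, fixed: larger tin of nails, 72 mm wide, 84 mm high, behind the mixer; origin under its centre.
- tape: Bystander: roll of insulating tape lying flat, 63 mm wide, 19 mm high; origin under its centre. Leave it where it is.
- rule: Bystander: folded metre rule, 239x23x16 mm, lying to the right of the mixer; origin at the middle of the underside. Leave it where it is.
- offcut: Bystander: wood offcut 45x90x20 mm, far left; origin at the middle of the underside. Leave it where it is.

How it is judged:
By the outcome, as a careful person would: the job done as asked, in the order asked, and still so for the second after the job is handed in, while the arm keeps its last pose, push and grip.
It also fails if it takes over 58 s, if anything falls off the work surface, if the arm or the gripper's body presses on something with over 40 N, if the wrist force passes 120 N, or if a joint passes its speed limit or range.

## Robot

A 7-joint arm with a two-finger parallel gripper is mounted at the origin on a cart in front of the work surface, level with it; the furniture and walls round the work are solid. World frame = base frame: x ahead of the robot, y to its left, z up, the work surface at z = 0. Lengths are in m, angles in rad, forces in N, time in s.
With the tool pointing down it reaches from about 0.425 to 0.875 m from the base axis. Payload 9.9 kg.
Tool frame: the origin (TCP) lies at the very end of the fingers, on their centre line; the grasp point (between the pads) lies 19 mm behind it; z points along the fingers, y is the line along which they close (so a half turn about z gives the same grasp; the last joint's range is limited). The gripper opens to 85 mm and grips with 20 to 120 N. Pads are 22 mm wide; open, the fingers measure 114 mm over their backs; the gripper's body (76 mm by 85 mm) begins 54 mm behind the grasp point. The pads swing forward as they close: fully open they stand 13 mm farther back than shut.
Start: joints at [1.173, 0.576, 0.025, 1.437, -0.015, 1.129, -0.057], TCP at [0.208, -0.642, 0.194] pointing down, gripper open.
Joint ranges: [-2.76, 2.76], [-0.34, 2.15], [-1.52, 1.57], [0.19, 2.46], [-1.09, 4.23], [0.17, 1.99], [-2.82, 2.82]. Speed limits (rad/s): [2.22, 2.22, 3.01, 3.01, 3.14, 3.14, 3.14].

## Interface

Orientations are given as a unit quaternion [w, x, y, z].
In Python, from station import bot gives the robot as it stands. The module is installed in compiled form; this text tells all that it offers.
- The arm moves only by the tool play_rows, never from a script. Its argument "moves" is a list that holds one entry, the list of rows, each a list of 7 numbers: the shift along the world's x, y, z in mm, then the turn, a rotation vector about the world's x, y, z in rad, then the opening, from -1 (shut) to 1 (fully open), so that 0 is half open. In form: [[[tx, ty, tz, wx, wy, wz, grip], ...]]. A call has 1 to 10 rows; each row is the pose to reach, as a shift and turn from the pose commanded when the call began; what a row does not reach only later rows make up. A row lasts 1/10 s, in which the tool goes at most 50 mm and 8.59 degrees, less where a joint would pass 70% of its speed; a pose out of reach is approached as far as the arm can. A call with a gripper value outside its range is refused whole. The fingers move at their own pace and stop on an object; "grip_force" is the grip in N (left out, the last holds). Time passes only in rows, so rows that repeat a pose let the fingers close. It gives the time, the measured TCP pose, the force, the opening and the grip force at its end, in the units of the state.
- bot.observe(): the state, without advancing time (a new reading comes with each control period).
- bot.grab_frame(name): name is "scene" or "top"; returns a dict with "image" (420x560x3 uint8, blue, green, red), "fx", "fy", "cx", "cy" (pixels), "world_from_camera" (4x4, takes a point from camera to world coordinates). Camera axes: x right, y up, looking along -z (the intrinsics and any distortion apply to the point x, -y, -z); pixel columns grow to the right and rows downward; lengths in m; the calibration is good to about 2 mm. A picture is of the moment at which its call begins. There is no depth.
- bot.sign_off(): hands the job in; it is judged then, once.
The state is a dict: "time": time; "q": joint angles; "joint_velocities": joint speeds; "tau": joint torques, N m; "tcp_pos": TCP position; "ee_rot": TCP orientation; "contact_force": force on the tool from outside, world axes, zero at the start; "moment": the same for the moment, N m; "grip_width": opening from 0.0 (shut) to 1.0 (fully open); "grip_force": force on a finger pad.
Only numpy, scipy, OpenCV 4.12 (cv2) and the standard library are available. Lean on these libraries where they do the work, as an engineer would, in place of code of your own. Each camera call takes 0.05 s, during which the arm holds its last target. There are 200 camera calls.

## Working session

There is one attempt and no reset: what is moved stays moved. The work goes in short steps, Python scripts to look and compute and a tool call to move; the robot and the scene stay as the last step left them, time stands still between calls to the robot, and variables do not carry over. Pictures are saved under pics/ and viewed, at most 10 in all, crops included, and the job is handed in when it is done.

Besides the shell and the picture viewer there is one more tool, called after "Emit:" by a JSON object that holds its "method" and its "body", one argument or row to a line. play_rows: Moves the arm, as the interface text tells. Its arguments: {"type":"object","properties":{"moves":{"type":"array","items":{"type":"array","items":{"type":"array","items":{"type":"number"}}}},"grip_force":{"type":"number"}},"required":["moves"]}

```bash
mkdir -p pics
python3 - <<'E'
from station import bot
import cv2,numpy as np
s=bot.observe();print({k:np.round(v,3).tolist() for k,v in s.items()})
for n in("scene","top"):
    f=bot.grab_frame(n);cv2.imwrite(f"pics/{n}0.png",f["image"]);print({k:(np.round(v,4).tolist()) for k,v in f.items() if k!="image"})
E
```

```text
{'time': 0.0, 'q': [1.173, 0.577, 0.025, 1.438, -0.015, 1.129, -0.057], 'joint_velocities': [-0.002, 0.002, 0.001, 0.002, -0.0, -0.0, 0.001], 'tau': [0.001, -76.576, 2.25, -28.596, 0.015, 0.013, -0.0], 'tcp_pos': [0.208, -0.642, 0.193], 'ee_rot': [-0.001, 0.988, 0.156, -0.0], 'contact_force': [0.009, 0.17, -0.048], 'moment': [-0.07, -0.015, 0.027], 'grip_force': 0.0, 'grip_width': 0.995}
{'fx': 381.1367, 'fy': 381.1367, 'cx': 284.3032, 'cy': 208.8686, 'world_from_camera': [[-0.8924, 0.2886, -0.3468, 0.0942], [-0.4508, -0.6013, 0.6597, 0.7166], [-0.0181, 0.745, 0.6668, 0.933], [0.0, 0.0, 0.0, 1.0]]}
{'fx': 386.5592, 'fy': 386.5592, 'cx': 279.584, 'cy': 208.0953, 'world_from_camera': [[0.3469, 0.7265, -0.5932, -0.3543], [-0.9378, 0.2784, -0.2074, -0.4139], [0.0145, 0.6282, 0.7779, 1.2211], [0.0, 0.0, 0.0, 1.0]]}
```

View pics/scene0.png

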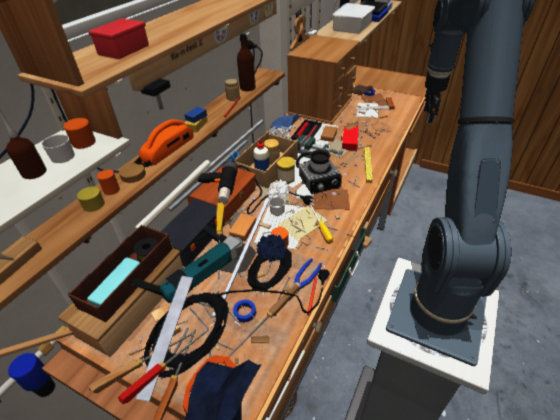

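View pics/top0.png

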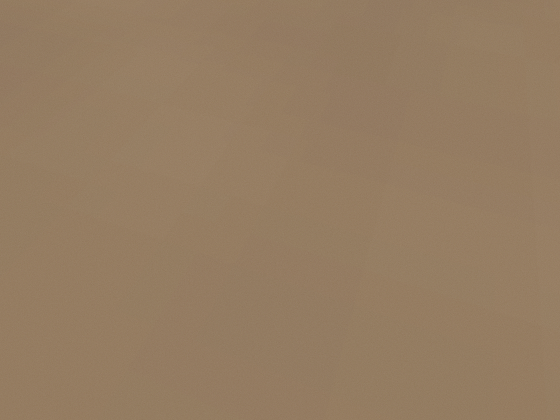

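The scene view shows the mixer near (320,170), the yellow-handled screwdriver near (325,230), and light tins near (278,195). The top view is featureless brown, so something seems to block it. I'll zoom in and retake the top frame.

```bash
cat > h.py <<'E'
import cv2,numpy as np
from station import bot
def ray(f,u,v):
    T=f["world_from_camera"];d=T[:3,:3]@np.array([(u-f["cx"])/f["fx"],-(v-f["cy"])/f["fy"],-1]);return T[:3,3],d
def onz(f,u,v,z):
    o,d=ray(f,u,v);return o+d*(z-o[2])/d[2]
def proj(f,P):
    T=f["world_from_camera"];p=(np.atleast_2d(P)-T[:3,3])@T[:3,:3]
    return np.c_[f["cx"]+f["fx"]*p[:,0]/-p[:,2],f["cy"]-f["fy"]*p[:,1]/-p[:,2]]
E
python3 - <<'E'
from h import *
f=bot.grab_frame("scene");print([k for k in f])
i=f["image"][135:270,220:400];cv2.imwrite("pics/crop1.png",cv2.resize(i,None,fx=4.4,fy=4.4,interpolation=cv2.INTER_CUBIC))
g=bot.grab_frame("top");print(g["image"].reshape(-1,3).mean(0),g["image"].std((0,1)),np.round(g["world_from_camera"],3).tolist())
for u,v in [(320,170),(278,205),(325,230)]:print(onz(f,u,v,0))
print(proj(g,[[.6,0,0],[.6,-.2,0],[.208,-.642,.2]]))
E
```

```text
['image', 'fx', 'fy', 'cx', 'cy', 'world_from_camera']
[ 97.94072704 124.52820578 148.9512415 ] [1.75859971 1.74154527 1.64265117] [[0.347, 0.727, -0.593, -0.354], [-0.938, 0.278, -0.207, -0.414], [0.015, 0.628, 0.778, 1.221], [0.0, 0.0, 0.0, 1.0]]
[ 0.55503481 -0.48526889  0.        ]
[ 0.61030334 -0.2155858   0.        ]
[ 0.40366503 -0.16971285  0.        ]
[[261.52476207 198.08620797]
 [307.51104747 211.61653153]
 [420.58901749 314.14034536]]
```

View pics/crop1.png

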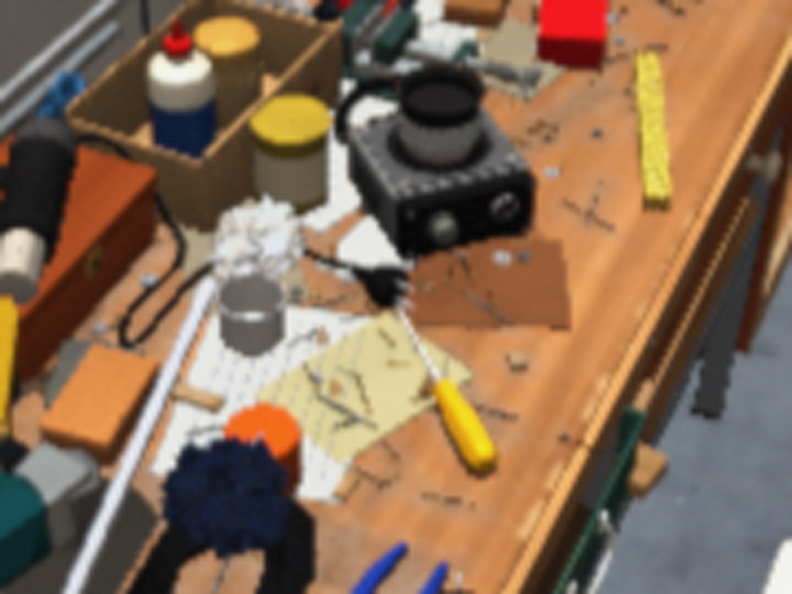

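The orange closed cylinder at crop (265,440) is the paint tin, and the grey open one at (252,315) is the enamel cup. The screwdriver runs from its tip near (405,310) to the end of the handle at (485,465). The mixer's knob is at (442,225) and the reset hole at (505,207). Next I'll zoom in for sub-pixel measurement.

Run:
```python
from h import *
f=bot.grab_frame("scene");np.save("f0.npy",f,allow_pickle=True)
im=f["image"];Z=8
def c(u,v,w,h):
    a=cv2.resize(im[v:v+h,u:u+w],None,fx=Z,fy=Z,interpolation=cv2.INTER_CUBIC)
    for k in range(0,w,10):
        cv2.line(a,(k*Z,0),(k*Z,6),(0,255,0),1);cv2.putText(a,str(u+k),(k*Z+2,16),0,.35,(0,255,0),1)
    for k in range(0,h,10):
        cv2.line(a,(0,k*Z),(6,k*Z),(0,255,0),1);cv2.putText(a,str(v+k),(8,k*Z+5),0,.35,(0,255,0),1)
    return a
a=c(295,145,50,54);b=c(300,196,50,50);t=c(255,222,50,28)
cv2.imwrite("pics/z1.png",np.hstack([a[:400],b]))
cv2.imwrite("pics/z2.png",np.hstack([a,np.vstack([t,c(255,190,50,26)])]))
```

```text
(no output)
```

View pics/z1.png

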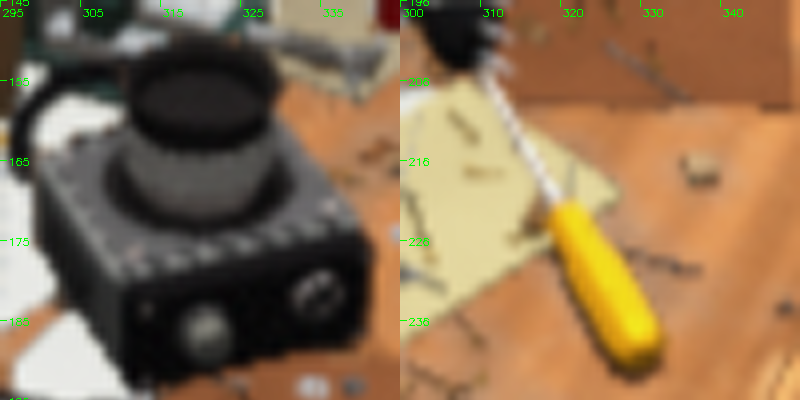

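View pics/z2.png

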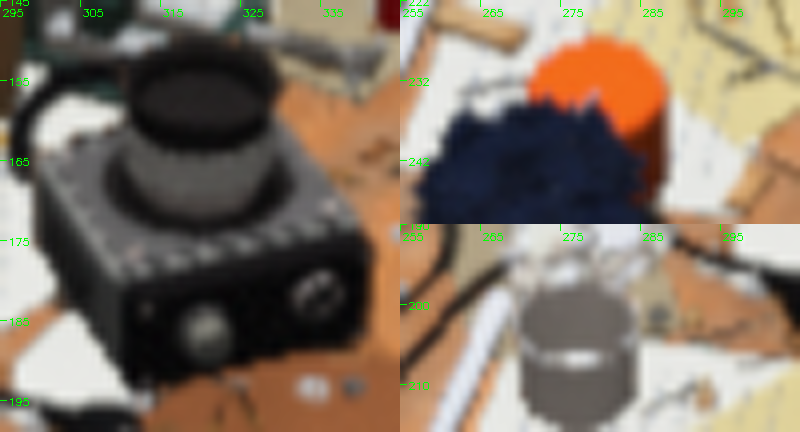

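The zooms show clear features. In z1 the deck corners are at (35,165), (118,272) and (370,235), the knob at (207,332), the hole at (318,293) and the cup rim centre at (202,98). The handle runs (563,205)–(645,368). In z2 the tin's top ellipse spans x 527–668 from y 38, with a dark blue tuft in front of it. Fitting poses now.

```bash
cat > fit.py <<'E'
from h import *
from scipy.optimize import least_squares
f=np.load("f0.npy",allow_pickle=True).item()
Rz=lambda a:np.array([[np.cos(a),-np.sin(a),0],[np.sin(a),np.cos(a),0],[0,0,1]])
px=lambda a,o:np.array(a)/8-.5+np.array(o)+.0
# mixer
M=np.array([[-65,65,70],[-65,-65,70],[65,65,70],[-65,65,0],[-65,-65,0],[-81,28,45],[-65,-32,45],[8,0,129.5]])/1e3
I=px([[118,275],[370,238],[37,160],[130,393],[366,346],[207,332],[318,293],[202,99]],(295,145))
w=np.array([1,.7,.7,.7,.7,1,2,2])[:,None]
def r(p):return ((proj(f,M@Rz(p[2]).T+[p[0],p[1],0])-I)*w).ravel()
s=least_squares(r,[.56,-.5,-.95],loss='soft_l1');print("mixer",s.x.round(4));print((proj(f,M@Rz(s.x[2]).T+[*s.x[:2],0])-I).round(1).tolist())
m=s.x
W=lambda q:Rz(m[2])@q+[m[0],m[1],0]
print("hole",W(M[6]).round(4),"cup",W(M[7]).round(4))
# screwdriver: silhouette points on axis
S=np.array([[0,3,14],[0,97,14],[0,-60,8.5]])/1e3   # shank slope
J=px([[566,208],[643,362],[487,76]],(300-50,196))
def r2(p):
    e=proj(f,S@Rz(p[2]).T+[p[0],p[1],0])-J;e[2]=0
    P=proj(f,S@Rz(p[2]).T+[p[0],p[1],0]);t=P[2]-P[0];n=np.array([-t[1],t[0]])/np.linalg.norm(t)
    e[2]=[(J[2]-P[0])@n,0];return e.ravel()
s2=least_squares(r2,[.42,-.2,0.5]);print("driver",s2.x.round(4),r2(s2.x).round(2))
d=s2.x;G=lambda q:Rz(d[2])@(np.array(q)/1e3)+[d[0],d[1],0]
print("tip",G([0,-97,4]),"grip",G([0,35,14]),"end",G([0,97,14]),proj(f,G([0,-97,4])))
# tin
a=np.linspace(0,2*np.pi,72)
def circ(c,R,z):return proj(f,np.c_[c[0]+R*np.cos(a),c[1]+R*np.sin(a),0*a+z])
def ext(c,R,z):
    q=circ(c,R,z);return np.array([q[:,0].min(),q[:,0].max(),q[:,1].min()])
t=px([[527,38],[668,38]],(255-50,222));t=np.array([t[0,0],t[1,0],t[0,1]])
s3=least_squares(lambda c:ext(c,.0285,c[2])-t,[.55,-.15,.055]);print("tin",s3.x,s3.fun)
s4=least_squares(lambda c:ext(c,.0285,.055)-t,[.55,-.15]);print("tin z55",s4.x,s4.fun)
t=px([[125,48],[278,48]],(295,145));t=np.array([t[0,0],t[1,0],t[0,1]])
s5=least_squares(lambda c:ext(c,.0395,.1295)-t,[.55,-.5]);print("cup by rim",s5.x,s5.fun)
print("blob base ray",[onz(f,270,241,z).round(3).tolist() for z in(0,.05,.1)],"enamel",onz(f,277,205,.03), "plug",onz(f,307,200,0.01))
E
python3 fit.py
```

```text
mixer [ 0.5262 -0.4082 -0.7974]
[[0.7, 2.1], [1.7, -0.2], [-0.7, -2.7], [-1.3, 1.9], [0.6, 0.9], [0.2, 0.8], [-0.4, -0.0], [0.1, -3.2]]
hole [ 0.4579 -0.384   0.045 ] cup [ 0.5318 -0.4139  0.1295]
driver [ 0.4316 -0.189   0.7464] [-0.1   0.22  0.04 -0.17 -0.08  0.  ]
tip [ 0.49748971 -0.26017442  0.004     ] grip [ 0.40786261 -0.16326734  0.014     ] end [ 0.36576503 -0.11775037  0.014     ] [[310.7214412  205.71777163]]
tin [ 0.51418429 -0.04278644  0.0552111 ] [5.68434189e-14 0.00000000e+00 0.00000000e+00]
tin z55 [ 0.51428821 -0.04297469] [ 0.00215382 -0.00215309  0.00010775]
cup by rim [ 0.52578139 -0.39777174] [-1.07343042  1.06865061 -0.08204196]
blob base ray [[0.55, -0.041, 0.0], [0.525, -0.001, 0.05], [0.501, 0.04, 0.1]] enamel [ 0.59695404 -0.18405725  0.03      ] plug [ 0.520386   -0.27735822  0.01      ]
```

```bash
cat > ov.py <<'E'
from fit import *
def ov(m,name):
    im=f["image"];Z=12;u0,v0=292,143
    b=cv2.resize(im[v0:v0+50,u0:u0+56],None,fx=Z,fy=Z,interpolation=cv2.INTER_CUBIC)
    b=cv2.convertScaleAbs(b,alpha=1.7,beta=15)
    def L(P,col):
        q=proj(f,np.array(P)/1e3@Rz(m[2]).T+[m[0],m[1],0]);q=((q+.5-[u0,v0])*Z).round().astype(int);cv2.polylines(b,[q],False,col,1)
    h=65
    L([[-h,-h,70],[-h,h,70],[h,h,70],[h,-h,70],[-h,-h,70],[-h,-h,0],[-h,h,0],[-h,h,70]],(0,255,0));L([[-h,h,0],[h,h,0],[h,h,70]],(0,255,0))
    for R,z in((39.5,129.5),(35.5,129.5),(30.5,112.5)):L(np.c_[8+R*np.cos(a),R*np.sin(a),0*a+z],(0,0,255))
    L(np.c_[0*a-65,-32+8*np.cos(a),45+8*np.sin(a)],(255,255,0));L([[-65,28,45],[-81,28,45]],(255,255,0))
    cv2.imwrite(name,b)
if __name__=="__main__": ov(m,"pics/ov1.png")
E
python3 ov.py >/dev/null
```

```text
(no output)
```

View pics/ov1.png

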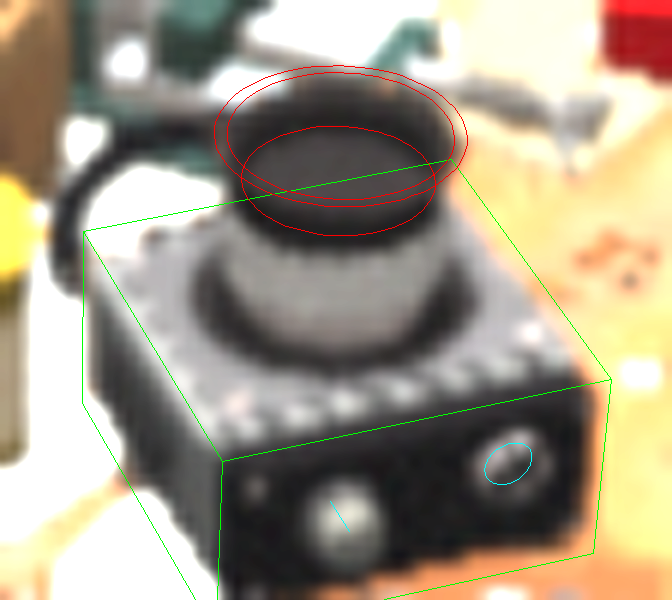

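Overlay: the model mixer comes out about 7% too big. The deck's actual front-right corner is near (597,375) against a model value of 610, and the rim spans 225–458 against 215–467. I'll check the scale on other objects before trusting either.

```bash
cat > chk.py <<'E'
from fit import *
print("----")
print("tcp px",proj(f,[.208,-.642,.194]))
p2=lambda q:np.array(q)/12-.5+np.array([292,143])
M=np.array([[-65,65,70],[-65,-65,70],[65,65,70],[65,65,0],[-65,65,0],[-65,-65,0],[-81,28,45],[-65,-32,45]])/1e3
I=p2([[220,448],[597,378],[86,250],[90,425],[222,598],[588,530],[347,520],[513,463]])
R=np.c_[p2([[225,78],[458,78]])]; rt=np.array([R[0,0],R[1,0],R[0,1]])
def model(p,sc,z0):
    Q=(M*sc)@Rz(p[2]).T+[p[0],p[1],z0]
    c=Rz(p[2])@np.array([.008*sc,0,0])+[p[0],p[1],0]
    return proj(f,Q)-I, ext(c,.0395*sc,.1295*sc+z0)-rt
for lab,fn,x0 in (("std",lambda p:(p,1,0),[.53,-.42,-.9]),("scale",lambda p:(p,p[3],0),[.53,-.42,-.9,1]),("z",lambda p:(p,1,p[3]),[.53,-.42,-.9,0]),("both",lambda p:(p,p[3],p[4]),[.53,-.42,-.9,1,0])):
    g=lambda p:np.r_[[x.ravel() for x in [model(*fn(p))[0]]][0],model(*fn(p))[1]]
    s=least_squares(g,x0);e,r=model(*fn(s.x));print(lab,s.x.round(4),"rms",np.sqrt((s.fun**2).mean()).round(2));print(e.round(1).tolist(),r.round(1))
def depth(P):T=f["world_from_camera"];return -((np.array(P)-T[:3,3])@T[:3,:3])[2]
e=onz(f,*px([578,330],(255-50,190-27)),.048)
print("enamel width px expected",381*.058/depth(onz(f,277,200,.048)),"seen 15.0; nail exp",381*.072/depth(onz(f,285,163,.084)),"seen 18.2")
print("rule len",np.linalg.norm(onz(f,220+648/4.4,135+52/4.4,.016)-onz(f,220+657/4.4,135+207/4.4,.008)))
E
python3 chk.py | sed -n '/----/,$p'
```

```text
----
tcp px [[424.20874537 129.03105305]]
std [ 0.5276 -0.4105 -0.7846] rms 1.15
[[0.3, 0.7], [1.1, -0.5], [-0.4, -1.8], [-0.9, -2.1], [-0.3, 2.8], [0.4, 1.3], [0.4, 0.5], [-0.4, -0.5]] [-1.   0.6 -1.4]
scale [ 0.5281 -0.4115 -0.7762  0.949 ] rms 0.84
[[1.0, 0.7], [-0.1, -0.3], [0.6, -0.8], [0.1, -1.9], [0.3, 2.0], [-0.7, 0.7], [0.5, 0.1], [-1.1, -0.7]] [-0.5 -0.   0.2]
z [ 0.5514 -0.4721 -0.7762 -0.0501] rms 0.84
[[1.0, 0.7], [-0.1, -0.3], [0.6, -0.8], [0.1, -1.9], [0.3, 2.0], [-0.7, 0.7], [0.5, 0.1], [-1.1, -0.7]] [-0.5 -0.   0.2]
both [ 1.2892 -2.3901 -0.7762  2.6136 -1.6364] rms 0.84
[[1.0, 0.7], [-0.1, -0.3], [0.6, -0.8], [0.1, -1.9], [0.3, 2.0], [-0.7, 0.7], [0.5, 0.1], [-1.1, -0.7]] [-0.5 -0.   0.2]
enamel width px expected 16.20734985917767 seen 15.0; nail exp 18.647943896328535 seen 18.2
rule len 0.24203079497681151
```

Tin, rule and nail tin agree with the calibration. The mixer position is stable across fits at about (0.528,-0.411, yaw -0.785). I'll start moving to above the driver's handle.

Emit:
{"method": "play_rows", "body": {
  "moves": [
    [[200,479,-74,0,0,2.0,0.2],[200,479,-74,0,0,2.0,0.2],[200,479,-74,0,0,2.0,0.2],[200,479,-74,0,0,2.0,0.2],[200,479,-74,0,0,2.0,0.2],[200,479,-74,0,0,2.0,0.2],[200,479,-74,0,0,2.0,0.2],[200,479,-74,0,0,2.0,0.2],[200,479,-74,0,0,2.0,0.2],[200,479,-74,0,0,2.0,0.2]]
  ],
  "grip_force": 60
}}

```text
time: 1.25
tcp_pos: [0.3996, -0.1836, 0.1236]
ee_rot: [0.0, 0.614, 0.789, 0.0]
contact_force: [0.5, -1.0, -0.3]
grip_width: 0.602
grip_force: 0.0
```

Emit:
{"method": "play_rows", "body": {
  "moves": [
    [[8,20,-4,0,0,0.5,0.2],[8,20,-4,0,0,0.5,0.2],[8,20,-4,0,0,0.5,0.2],[8,20,-4,0,0,0.5,0.2],[8,20,-4,0,0,0.5,0.2],[8,20,-4,0,0,0.5,0.2]]
  ]
}}

```text
time: 1.85
tcp_pos: [0.4071, -0.1654, 0.1196]
ee_rot: [0.0, 0.403, 0.915, -0.0]
contact_force: [0.3, -0.8, 0.4]
grip_width: 0.602
grip_force: 0.0
```

Run:
```python
from h import *
s=bot.observe();print(np.round(s["tcp_pos"],4),np.round(s["ee_rot"],4),np.round(s["q"],3),2*np.arctan2(s["ee_rot"][2],s["ee_rot"][1])-np.pi/2)
f=bot.grab_frame("scene");np.save("f1.npy",f,allow_pickle=True)
p=proj(f,s["tcp_pos"])[0];print(p)
im=f["image"].copy();u,v=int(p[0])-35,int(p[1])-32
b=cv2.resize(im[v:v+70,u:u+90],None,fx=8,fy=8,interpolation=cv2.INTER_CUBIC)
cv2.drawMarker(b,tuple(int(x) for x in (p+.5-[u,v])*8),(0,0,255),0,14,1)
t=np.arctan2(s["ee_rot"][2],s["ee_rot"][1])*2-np.pi/2
# fingertip circle of pads: two points +-26mm along y
for k in(-.0275,.0275):
    q=proj(f,np.array(s["tcp_pos"])+[k*np.cos(t),k*np.sin(t),0])[0];cv2.drawMarker(b,tuple(int(x) for x in (q+.5-[u,v])*8),(0,255,0),0,10,1)
cv2.imwrite("pics/g1.png",b)
```

```text
[ 0.4071 -0.1654  0.1196] [ 1.000e-04  4.032e-01  9.151e-01 -0.000e+00] [ 0.717  0.37  -0.584  2.116  0.301  0.735  0.679] 0.740746803212692
[325.47126408 204.34786282]
```

View pics/g1.png

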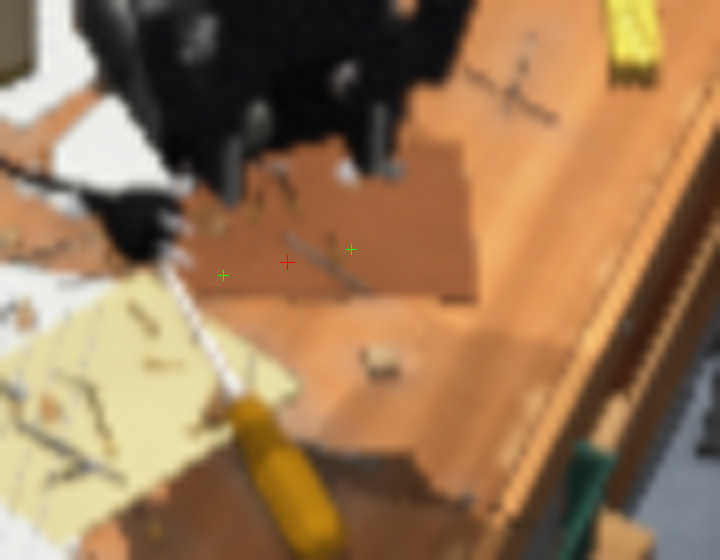

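The fingertips appear at crop (230,205) and (378,175), about 8 px above where the calibration puts the TCP at (287,262). That is too much to be the open-finger swing. I'll check numerically against the start frame and the robot base.

Run:
```python
from h import *
f0=np.load("f0.npy",allow_pickle=True).item();f1=np.load("f1.npy",allow_pickle=True).item()
g=lambda f:cv2.cvtColor(f["image"],6).astype(int)
a,b=g(f0),g(f1)
print("f1 gripper tips; rows from 184")
for v in range(186,204):print(v,"".join("%4d"%x for x in b[v,314:344]))
print("f0 start, TCP proj",proj(f0,[.208,-.642,.193]),"base",proj(f0,[[0,0,0],[0,0,.1]]))
for v in range(106,134):print(v,"".join("%4d"%x for x in a[v,420:446]))
T0,T1=f0["world_from_camera"],f1["world_from_camera"];print(abs(T0-T1).max())
```

```text
f1 gripper tips; rows from 184
186   17  15  16  15  16  18  33  68  84  53  18  10   7   8  10  10   9   9  11  10  11  12  37  65  42  32  66 115 155 160
187   13  16  15  15  14  18  34  59  60  47  18   8   9   7  10  10   8   9   9  11  10  14  36  65  42  46  93 125 145 156
188   14  13  14  15  19  26  35  50  50  40  17   9  10   9  11  10  16  24  21  13  12  15  39  61  40  61 117 129 135 145
189   10  15  16  18  34  53  41  44  40  28  10  10  15  24  25  28  46  74  69  25  10  18  43  63  39  66 120 118 123 129
190   10  15  15  24  45  65  42  30  30  26  23  28  48  76  81  83  88 102  91  42  15  18  40  63  40  66 111 110 114 115
191   11  13  16  28  52  65  37  29  46  76  81  83  90 103 104 106 107 110 107  85  27  18  42  65  55  91 111 112 112 112
192   13  13  16  27  53  65  51  71  74  96 108 117 112 106 106 108 110 116 139 149  57  24  48  75  85 106 112 112 112 114
193   27  17  17  27  55  68  62  98  95  98  94  96 107 106 106 107 109 122 157 177 114  48  61  85  86 100 106 112 112 114
194   69  35  20  29  54  67  65 102 101  94  87  72 100 104 105 107 
[... 3649 characters left out ...]
43  39  35  35  50  53  51  48  44  44  46
128   54  50  46  41  39  42  46  46  45  45  44  45  45  45  45  41  40  35  40  51  54  52  46  45  45  45
129   53  49  44  36  40  43  43  44  46  45  44  45  45  44  44  43  40  35  43  52  53  49  44  44  44  46
130   52  47  44  34  42  43  44  45  45  43  44  44  43  45  45  44  39  35  49  54  52  48  43  44  44  45
131   51  48  44  39  43  42  44  44  44  43  45  43  43  46  46  43  39  35  51  54  52  46  42  44  45  43
132   51  46  41  40  44  44  46  45  45  44  44  42  43  46  45  43  37  41  51  53  50  47  43  45  46  46
133   49  44  35  41  43  45  46  46  43  43  43  43  45  47  45  41  37  47  54  52  50  46  45  46  47  45
0.0
```

The offset is systematic: about (+2…6, −5…−9) px at the gripper (both poses) and at the base. The nominal camera pose is off, so I'll recalibrate against the shut fingertip at several known TCP poses.

Create snap.py:
```python
import sys
from h import *
s=bot.observe();f=bot.grab_frame("scene");f["tcp"]=np.array(s["tcp_pos"]);f["w"]=s["grip_width"];f["rot"]=s["ee_rot"]
np.save(sys.argv[1]+".npy",f,allow_pickle=True);print(f["tcp"].round(4),proj(f,f["tcp"]).round(1),s["grip_width"],s["grip_force"],np.round(s["contact_force"],1))
```

```text
(no output)
```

Emit:
{"method": "play_rows", "body": {
  "moves": [
    [[0,0,0,0,0,0,-1],[0,0,0,0,0,0,-1],[0,0,0,0,0,0,-1],[0,0,0,0,0,0,-1],[0,0,0,0,0,0,-1],[0,0,0,0,0,0,-1]]
  ]
}}

```text
time: 2.5
tcp_pos: [0.4071, -0.1653, 0.1195]
ee_rot: [-0.0, 0.402, 0.916, -0.0]
contact_force: [-0.6, -0.3, -0.1]
grip_width: -0.002
grip_force: 0.0
```

```bash
python3 snap.py c1
```

```text
[ 0.4071 -0.1653  0.1195] [[325.5 204.4]] -0.0019898297149580097 0.0 [-0.6 -0.3 -0.1]
```

Emit:
{"method": "play_rows", "body": {
  "moves": [
    [[50,-35,20,0,0,0,-1],[90,-60,50,0,0,0,-1],[90,-60,50,0,0,0,-1],[90,-60,50,0,0,0,-1],[90,-60,50,0,0,0,-1]]
  ]
}}

```text
time: 3.05
tcp_pos: [0.4962, -0.2247, 0.1688]
ee_rot: [-0.001, 0.402, 0.916, 0.0]
contact_force: [-0.6, -0.6, -0.6]
grip_width: 0.002
grip_force: 0.0
```

```bash
python3 snap.py c2
```

```text
[ 0.4962 -0.2247  0.1688] [[308.2 175. ]] 0.0015088946286230677 0.0 [-0.6 -0.6 -0.6]
```

Emit:
{"method": "play_rows", "body": {
  "moves": [
    [[-40,-30,0,0,0,0,-1],[-80,-60,0,0,0,0,-1],[-110,-80,-30,0,0,0,-1],[-110,-80,-70,0,0,0,-1],[-110,-80,-70,0,0,0,-1],[-110,-80,-70,0,0,0,-1],[-110,-80,-70,0,0,0,-1]]
  ]
}}

```text
time: 3.8
tcp_pos: [0.3885, -0.3046, 0.101]
ee_rot: [0.001, 0.401, 0.916, 0.0]
contact_force: [0.1, -0.2, 0.4]
grip_width: 0.001
grip_force: 0.0
```

```bash
python3 snap.py c3
```

```text
[ 0.3885 -0.3046  0.101 ] [[345.3 186.2]] 0.000544074899189941 0.0 [ 0.1 -0.2  0.4]
```

Emit:
{"method": "play_rows", "body": {
  "moves": [
    [[10,30,40,0,0,0,-1],[20,60,75,0,0,0,-1],[32,95,105,0,0,0,-1],[46,125,140,0,0,0,-1],[56,155,170,0,0,0,-1],[60,185,200,0,0,0,-1],[60,185,200,0,0,0,-1],[60,185,200,0,0,0,-1],[60,185,200,0,0,0,-1]]
  ]
}}

```text
time: 4.75
tcp_pos: [0.4466, -0.1207, 0.2994]
ee_rot: [-0.0, 0.402, 0.916, -0.0]
contact_force: [0.4, -0.0, 0.3]
grip_width: 0.001
grip_force: 0.0
```

```bash
python3 snap.py c4
```

```text
[ 0.4466 -0.1207  0.2994] [[310.2 162.6]] 0.0009022727396060873 0.0 [ 0.4 -0.   0.3]
```

Emit:
{"method": "play_rows", "body": {
  "moves": [
    [[20,20,-40,0,0,0,-1],[40,40,-80,0,0,0,-1],[60,60,-115,0,0,0,-1],[60,70,-140,0,0,0,-1],[60,70,-140,0,0,0,-1],[60,70,-140,0,0,0,-1],[60,70,-140,0,0,0,-1]]
  ]
}}

```text
time: 5.5
tcp_pos: [0.5076, -0.0515, 0.1607]
ee_rot: [0.001, 0.403, 0.915, -0.0]
contact_force: [0.9, 0.2, -0.6]
grip_width: -0.001
grip_force: 0.0
```

```bash
python3 snap.py c5
python3 - <<'E'
from h import *
F=[np.load(f"c{i}.npy",allow_pickle=True).item() for i in range(1,6)]
t=[]
for f in F:
    p=proj(f,f["tcp"])[0];u,v=p.round().astype(int)-[16,26]
    b=cv2.resize(f["image"][v:v+40,u:u+40],None,fx=6.5,fy=6.5,interpolation=cv2.INTER_CUBIC);b=cv2.convertScaleAbs(b,alpha=1.6,beta=20)
    print(u,v)
    for k in range(0,40,5):
        cv2.putText(b,str(k),(int(k*6.5),8),0,.28,(0,255,0),1);cv2.putText(b,str(k),(0,int(k*6.5)+3),0,.28,(0,255,0),1)
    t.append(b)
t.append(t[0]*0);cv2.imwrite("pics/cal.png",np.vstack([np.hstack(t[:3]),np.hstack(t[3:])]))
E
```

```text
[ 0.5076 -0.0515  0.1607] [[281.5 207. ]] -0.0008205010011050935 0.0 [ 0.9  0.2 -0.6]
309 178
292 149
329 160
294 137
265 181
```

View pics/cal.png

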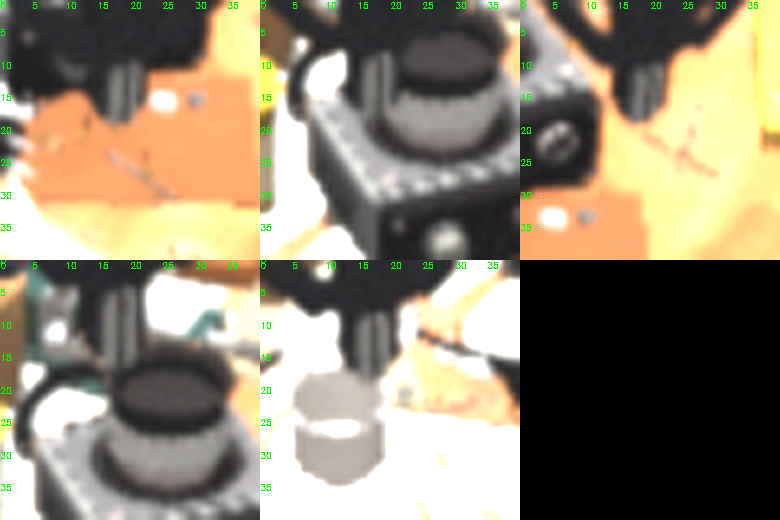

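In all five tiles the shut fingertip sits near tile pixel (18,18.5), against a predicted (16.3,26). That is a uniform offset of (+1.8,−8) px. Either the camera or the TCP height could be at fault, so I'll touch the clear bench at (0.39,−0.30) to find out which.

Emit:
{"method": "play_rows", "body": {
  "moves": [
    [[-20,-42,0,0,0,0,-1],[-40,-84,0,0,0,0,-1],[-60,-126,0,0,0,0,-1],[-80,-168,0,0,0,0,-1],[-100,-210,-20,0,0,0,-1],[-118,-250,-50,0,0,0,-1],[-118,-250,-90,0,0,0,-1],[-118,-250,-120,0,0,0,-1],[-118,-250,-125,0,0,0,-1],[-118,-250,-125,0,0,0,-1]]
  ]
}}

```text
time: 6.55
tcp_pos: [0.3892, -0.3006, 0.0351]
ee_rot: [-0.0, 0.402, 0.916, -0.0]
contact_force: [0.6, 0.7, -0.1]
grip_width: -0.003
grip_force: 0.0
```

Emit:
{"method": "play_rows", "body": {
  "moves": [
    [[0,0,-5,0,0,0,-1],[0,0,-10,0,0,0,-1],[0,0,-15,0,0,0,-1],[0,0,-20,0,0,0,-1],[0,0,-24,0,0,0,-1],[0,0,-28,0,0,0,-1],[0,0,-32,0,0,0,-1],[0,0,-32,0,0,0,-1]]
  ]
}}

```text
time: 7.35
tcp_pos: [0.3889, -0.3, 0.002]
ee_rot: [-0.0, 0.402, 0.916, 0.0]
contact_force: [0.0, -0.7, 0.7]
grip_width: 0.003
grip_force: 0.0
```

```bash
python3 snap.py c6
```

```text
[ 0.3889 -0.3     0.002 ] [[342.3 208.1]] 0.002660541456689221 0.0 [ 0.  -0.7  0.7]
```

Emit:
{"method": "play_rows", "body": {
  "moves": [
    [[0,0,-2,0,0,0,-1],[0,0,-3,0,0,0,-1],[0,0,-3,0,0,0,-1]]
  ]
}}

```text
time: 7.7
tcp_pos: [0.389, -0.3003, -0.0005]
ee_rot: [-0.0, 0.402, 0.916, -0.0]
contact_force: [0.2, -0.2, -1.2]
grip_width: 0.006
grip_force: 0.0
```

```bash
python3 snap.py c7
python3 - <<'E'
from h import *
f=np.load("c7.npy",allow_pickle=True).item()
u,v=322,180
b=cv2.cvtColor(f["image"],6)
for r in range(188,212):print(r,"".join("%4d"%x for x in b[r,330:356]))
E
```

```text
[ 0.389  -0.3003 -0.0005] [[342.3 208.6]] 0.006025110735969576 0.0 [ 0.2 -0.2 -1.2]
188   16  25  25  16  17  17  15  19  31  42  19  14  13  16  14  15  16  15  15  14  16  17  18  20  19  37
189   48  73  70  34  17  15  15  18  23  27  19  15  12  17  15  15  15  14  13  15  16  16  17  17  32  83
190   89 102  99  75  33  19  17  16  18  18  17  17  14  15  14  16  16  14  16  14  17  22  21  31  63 127
191  106 109 113 110  86  49  22  16  16  15  17  15  14  14  14  15  14  13  15  27  50  69  65  85 120 162
192  110 117 140 168 153 127  55  21  15  17  14  15  14  16  14  15  16  16  25  67 126 140 137 146 160 178
193  110 122 158 186 172 168 103  46  22  23  18  16  15  16  19  18  24  21  43 101 157 166 167 169 171 171
194  109 116 139 159 159 158 117  85  54  56  32  16  17  22  36  34  45  38  70 141 166 170 171 172 166 163
195  108 110 115 126 131 129 115 107  95  86  36  16  18  34  54  46  56  55  91 159 168 171 174 174 162 162
196  109 110 111 112 115 115 113 114 110  96  31  14  23  43  62  45  55  56  98 161 168 169 175 175 162 159
197  109 110 112 113 115 114 114 11
[... 899 characters left out ...]
14 112 112 112 112 125 152 152 141 109  99  96
206  105  97  98 101 106 108 109 108 108 110 110 111 111 111 111 111 112 111 111 112 113 109  97  68  62  62
207  108 105  99  93  96 107 107 107 109 109 110 111 111 110 110 109 111 110 111 102  76  68  64  59  55  55
208  103 100  99  94  90  92  93 103 106 106 108 109 109 107 105 107 108 109 108  98  69  62  59  56  57  56
209  106  88  85  87  75  69  71  82  83  84  83  85  83  83  83  84  84  85  88  82  65  60  57  56  57  57
210   93  82  83  82  67  63  61  64  65  66  65  64  65  64  64  67  66  68  70  67  60  56  56  57  56  59
211   82  83  86  84  75  64  62  64  63  67  78  76  75  76  76  69  68  66  65  62  58  56  55  56  57  59
```

Emit:
{"method": "play_rows", "body": {
  "moves": [
    [[0,0,-2,0,0,0,-1],[0,0,-3,0,0,0,-1],[0,0,-3,0,0,0,-1]]
  ]
}}

```text
time: 8.05
tcp_pos: [0.389, -0.3002, -0.0036]
ee_rot: [-0.0, 0.402, 0.916, -0.0]
contact_force: [0.2, -0.6, -0.3]
grip_width: -0.002
grip_force: 0.0
```

Emit:
{"method": "play_rows", "body": {
  "moves": [
    [[0,0,-2,0,0,0,-1],[0,0,-4,0,0,0,-1],[0,0,-6,0,0,0,-1],[0,0,-6,0,0,0,-1]]
  ]
}}

```text
time: 8.45
tcp_pos: [0.3889, -0.3001, -0.0098]
ee_rot: [-0.0, 0.402, 0.916, 0.0]
contact_force: [0.5, 1.2, 0.1]
grip_width: 0.003
grip_force: 0.0
```

Emit:
{"method": "play_rows", "body": {
  "moves": [
    [[0,0,-2,0,0,0,-1],[0,0,-4,0,0,0,-1],[0,0,-6,0,0,0,-1],[0,0,-6,0,0,0,-1]]
  ]
}}

```text
time: 8.85
tcp_pos: [0.3889, -0.3002, -0.0158]
ee_rot: [-0.0, 0.402, 0.916, 0.0]
contact_force: [-0.3, 0.7, 0.6]
grip_width: 0.004
grip_force: 0.0
```

Emit:
{"method": "play_rows", "body": {
  "moves": [
    [[0,0,-2,0,0,0,-1],[0,0,-4,0,0,0,-1],[0,0,-6,0,0,0,-1],[0,0,-6,0,0,0,-1]]
  ]
}}

```text
time: 9.25
tcp_pos: [0.3889, -0.3001, -0.0218]
ee_rot: [-0.0, 0.402, 0.916, 0.0]
contact_force: [0.6, -0.5, 0.1]
grip_width: -0.002
grip_force: 0.0
```

```bash
python3 snap.py c8
python3 - <<'E'
from h import *
f=np.load("c8.npy",allow_pickle=True).item();print(proj(f,f["tcp"]))
b=cv2.cvtColor(f["image"],6)
for r in range(194,222):print(r,"".join("%4d"%x for x in b[r,330:356]))
E
```

```text
[ 0.3889 -0.3001 -0.0218] [[341.8 212.9]] -0.002195842415244253 0.0 [ 0.6 -0.5  0.1]
[[341.80630246 212.8958085 ]]
194  108 101  76  35  17  16  19  24  33  29  17  14  15  15  15  14  15  14  16  14  15  14  17  24  60 122
195  108 108 102  77  34  16  15  18  17  17  16  14  14  15  17  16  15  16  15  17  25  29  32  60 111 148
196  109 110 110 103  78  34  19  16  16  18  16  14  15  15  15  17  15  16  24  46  81  96  96 125 147 158
197  109 111 112 113 106  81  44  20  17  16  15  14  16  15  17  16  19  21  54 111 143 153 151 156 157 155
198  110 110 112 114 113 107  84  47  30  27  17  15  15  19  24  31  37  34  85 150 167 170 162 160 155 152
199  109 111 113 112 113 114 108  92  86  75  28  16  23  40  54  43  56  56 108 150 159 162 160 159 154 148
200  109 109 112 112 112 114 114 113 110  95  30  15  28  52  64  46  64  63 115 145 153 160 161 158 154 147
201  102  93 109 112 113 114 115 114 111  93  29  16  31  59  57  46  63  61 115 143 157 163 161 157 152 143
202  102  94 108 111 111 112 112 113 105  73  26  19  36  62  55  47  58  58 113 139 159 163 161 155 149 139
203 
[... 1366 characters left out ...]
95  94  91  88  80  77  77  77  79  82  86  86
216   89  88  89  90  91 118 173 181 169 134  91  89  93  94  95  93  90  84  80  78  78  78  81  83  86  88
217   90  89  89  89  88 103 148 157 146 121  91  92  94  94  95  91  88  83  78  77  78  81  83  85  86  87
218   87  88  89  88  87  87 100 107  94  82  87  93  95  93  92  88  85  83  78  78  78  80  84  88  88  85
219  100  94  89  87  85  83  78  78  76  78  87  91  92  93  90  84  82  79  79  77  78  81  84  87  88  86
220  146 135 103  96  91  84  81  81  82  86  89  91  91  91  88  82  78  78  77  76  80  82  85  86  85  86
221  171 166 149 142 130  97  90  89  86  90  91  92  91  88  85  79  77  75  73  77  79  84  85  84  84  90
```

Emit:
{"method": "play_rows", "body": {
  "moves": [
    [[0,0,-2,0,0,0,-1],[0,0,-4,0,0,0,-1],[0,0,-4,0,0,0,-1]]
  ]
}}

```text
time: 9.6
tcp_pos: [0.3889, -0.3002, -0.0257]
ee_rot: [-0.0, 0.402, 0.916, 0.0]
contact_force: [-0.1, -0.3, 0.1]
grip_width: 0.001
grip_force: 0.0
```

Emit:
{"method": "play_rows", "body": {
  "moves": [
    [[0,0,-1.5,0,0,0,-1],[0,0,-3,0,0,0,-1],[0,0,-3,0,0,0,-1]]
  ]
}}

```text
time: 9.9
tcp_pos: [0.389, -0.3002, -0.0286]
ee_rot: [-0.0, 0.402, 0.916, 0.0]
contact_force: [-0.2, 0.2, -0.3]
grip_width: 0.001
grip_force: 0.0
```

Emit:
{"method": "play_rows", "body": {
  "moves": [
    [[0,0,-1.5,0,0,0,-1],[0,0,-3,0,0,0,-1],[0,0,-3,0,0,0,-1]]
  ]
}}

```text
time: 10.2
tcp_pos: [0.389, -0.3002, -0.0317]
ee_rot: [-0.0, 0.402, 0.916, 0.0]
contact_force: [0.3, 0.6, 0.8]
grip_width: 0.001
grip_force: 0.0
```

Emit:
{"method": "play_rows", "body": {
  "moves": [
    [[0,0,-2,0,0,0,-1],[0,0,-4,0,0,0,-1],[0,0,-4,0,0,0,-1]]
  ]
}}

```text
time: 10.5
tcp_pos: [0.389, -0.3002, -0.0357]
ee_rot: [-0.0, 0.402, 0.916, 0.0]
contact_force: [-0.7, -0.8, 0.5]
grip_width: -0.001
grip_force: 0.0
```

Emit:
{"method": "play_rows", "body": {
  "moves": [
    [[0,0,-1.5,0,0,0,-1],[0,0,-3,0,0,0,-1],[0,0,-3,0,0,0,-1]]
  ]
}}

```text
time: 10.8
tcp_pos: [0.3892, -0.3003, -0.0372]
ee_rot: [0.0, 0.402, 0.916, -0.001]
contact_force: [-4.8, 3.0, 24.5]
grip_width: -0.001
grip_force: 12.4
```

```bash
python3 snap.py c9
python3 - <<'E'
from h import *
f=np.load("c9.npy",allow_pickle=True).item();print(proj(f,f["tcp"]))
b=cv2.cvtColor(f["image"],6)
for r in range(202,222):print(r,"".join("%4d"%x for x in b[r,332:356]))
E
```

```text
[ 0.3892 -0.3003 -0.0372] [[341.4 215.9]] -0.0014234482036129612 12.433250391623005 [-4.8  3.  24.5]
[[341.42702311 215.89649969]]
202  107 112 110 107  95  78  43  23  17  17  24  37  34  46  45  58 112 139 160 163 161 157 149 139
203  108 109 110 110 110 103  77  31  17  19  35  54  45  53  54  65 112 134 159 162 158 153 144 132
204  101 109 109 109 109 109  94  37  18  21  40  60  45  54  49  63 110 130 154 156 152 145 130 100
205  101 108 108 108 110 107  94  34  18  25  45  62  41  54  42  64 108 114 115 113 111 105  91  66
206   99 102 106 109 108 108  95  49  19  26  47  63  44  60  53  90 110 105  77  71  68  65  59  57
207   99  92  97 107 107 108 103  80  35  29  53  64  46  66  69 106 111 102  71  63  59  57  55  57
208   98  92  89  91  93 105 105  98  72  40  55  64  49  76  92 106 108 100  70  61  58  57  56  58
209   78  78  75  68  73  82  84  84  74  54  61  61  49  69  81  86  89  83  66  59  58  56  56  57
210   64  62  64  62  62  63  64  64  63  62  62  61  57  64  66  69  69  68  61  57  56  57  57  59
211   64  63  62  63  64  64  64  65  66  75  73  64  64  65
[... 350 characters left out ...]
88  88  94 116 153 155 142  97  85  88  91  94  95  94  93  86  81  77  78  78  79  82  84  87
216   90  91  92 119 175 180 169 135  91  90  94  94  93  92  91  86  79  79  79  77  82  83  87  88
217   88  90  88 102 148 157 147 121  90  93  94  94  94  92  88  83  79  78  77  80  84  86  88  86
218   88  89  86  89 101 106  95  82  87  92  94  94  92  88  85  81  79  77  78  80  84  86  88  86
219   89  88  85  83  80  77  76  76  87  90  92  93  90  85  82  80  79  76  79  82  84  88  87  86
220  102  95  92  84  81  79  82  87  90  90  90  90  87  83  80  76  77  76  80  82  85  87  86  87
221  150 142 130  97  90  90  86  90  92  92  91  89  83  80  78  78  76  76  80  83  85  83  83  90
```

Contact came at reported z = −0.037. There the fingertip appears at (343,~208.5), which is just where the camera puts (0.389,−0.300,0). So the camera and bench agree, and the reported TCP reads 37 mm low. I'll fit the residual tool offset from the stored views and lift.

Emit:
{"method": "play_rows", "body": {
  "moves": [
    [[0,0,30,0,0,0,-1],[0,0,70,0,0,0,-1],[5,45,100,0,0,0,0.2],[12,90,100,0,0,0,0.2],[19,135,100,0,0,0,0.2],[19,137,100,0,0,0,0.2],[19,137,100,0,0,0,0.2]]
  ]
}}

```text
time: 11.55
tcp_pos: [0.4084, -0.1622, 0.0617]
ee_rot: [0.0, 0.401, 0.916, -0.0]
contact_force: [-0.3, -1.3, -0.8]
grip_width: 0.599
grip_force: 0.0
```

```bash
python3 snap.py d1
python3 - <<'E'
from h import *
from scipy.optimize import least_squares
picks={1:(309+18.3,178+19),2:(292+17.7,149+18.3),3:(329+18.3,160+18.7),4:(294+18.6,137+16.5),5:(265+17.3,181+18),7:(344.2,201.7),8:(343.2,206.7),9:(342.6,209.6)}
F={i:np.load(f"c{i}.npy",allow_pickle=True).item() for i in picks}
for edge in(1,2):
    r=lambda d:np.concatenate([proj(F[i],F[i]["tcp"]+d)[0]+[0,edge]-(np.array(p)-[0.5*(i<6),.5*(i<6)]) for i,p in picks.items()])
    s=least_squares(r,[0,0,.03]);print(edge,s.x.round(4),s.fun.round(1))
E
```

```text
[ 0.4084 -0.1622  0.0617] [[323.8 217.9]] 0.5986055804498229 0.0 [-0.3 -1.3 -0.8]
1 [-0.002  -0.0021  0.0364] [ 0.1  0.   0.   0.1  0.2  0.5 -0.6 -0.3  0.3  0.1 -0.4  0.1  0.1 -0.4
  0.4 -0.2]
2 [-0.0006 -0.0053  0.0378] [ 0.1 -0.   0.   0.1  0.1  0.5 -0.6 -0.4  0.4  0.  -0.4  0.2  0.1 -0.3
  0.3 -0.1]
```

The offset is confirmed as a pure z shift (~37 mm) with residuals under 0.6 px. Descending on the handle and gripping.

Emit:
{"method": "play_rows", "body": {
  "moves": [
    [[0,0,-35,0,0,0,0.2],[0,0,-70,0,0,0,0.2],[0,0,-90,0,0,0,0.2],[0,0,-95,0,0,0,0.2],[0,0,-95,0,0,0,-1],[0,0,-95,0,0,0,-1],[0,0,-95,0,0,0,-1],[0,0,-95,0,0,0,-1],[0,0,-95,0,0,0,-1]]
  ],
  "grip_force": 70
}}

```text
time: 12.5
tcp_pos: [0.4086, -0.1638, -0.0326]
ee_rot: [0.001, 0.402, 0.915, -0.0]
contact_force: [-0.5, -1.2, 8.6]
grip_width: 0.261
grip_force: 69.4
```

The handle is gripped (22 mm). Lifting and moving so the tip stands about 25 mm in front of the hole.

Emit:
{"method": "play_rows", "body": {
  "moves": [
    [[0,0,30,0,0,0,-1],[-20,-10,55,0,0,0.02,-1],[-50,-35,60,0,0,0.04,-1],[-60,-70,55,0,0,0.04,-1],[-60,-100,45,0,0,0.04,-1],[-60,-113,41,0,0,0.04,-1],[-60,-113,41,0,0,0.04,-1],[-60,-113,41,0,0,0.04,-1]]
  ]
}}

```text
time: 13.3
tcp_pos: [0.3483, -0.2754, 0.0076]
ee_rot: [-0.0, 0.384, 0.923, 0.0]
contact_force: [0.5, 0.6, -0.3]
grip_width: 0.258
grip_force: 69.0
```

```bash
python3 snap.py e1
python3 - <<'E'
from h import *
f=np.load("e1.npy",allow_pickle=True).item();f0=np.load("f0.npy",allow_pickle=True).item()
print("hole on ray z45",onz(f0,334.25,181.08,.045).round(4), "q",np.round(bot.observe()["q"],2))
u0,v0=305,150
def C(f):
    b=cv2.resize(f["image"][v0:v0+50,u0:u0+50],None,fx=8,fy=8,interpolation=cv2.INTER_CUBIC);return cv2.convertScaleAbs(b,alpha=1.5,beta=15)
a=C(f)
# predicted tip/handle line
tip=f["tcp"]+[.0928,-.0928,.0366]
for P in(tip,f["tcp"]+[0,0,.0466]):
    q=(proj(f,P)[0]+.5-[u0,v0])*8;cv2.drawMarker(a,tuple(int(x) for x in q),(0,255,0),0,8,1)
print(tip,proj(f,tip))
b=C(f0)
for g in (a,b):
  for k in range(0,50,10):cv2.putText(g,str(u0+k),(k*8,8),0,.3,(0,0,255),1);cv2.putText(g,str(v0+k),(0,k*8+4),0,.3,(0,0,255),1)
cv2.imwrite("pics/e1.png",np.hstack([a,b]))
E
```

```text
[ 0.3483 -0.2754  0.0076] [[350.8 214.4]] 0.25835774306884296 69.02908188145375 [ 0.5  0.6 -0.3]
hole on ray z45 [ 0.4566 -0.3848  0.045 ] q [ 0.9   0.57 -0.49  2.22  0.59  0.48  0.73]
[ 0.44110382 -0.36815014  0.04422665] [[336.48170187 184.79398053]]
```

View pics/e1.png

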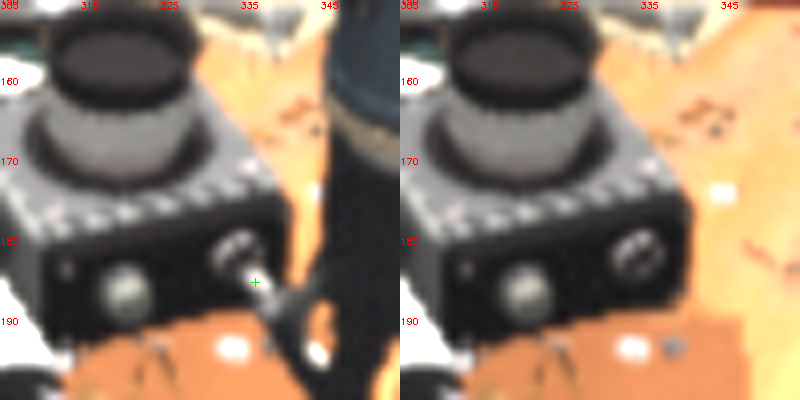

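The tip is at about (336,183.5), short of the hole centre at (334.1,181) and lined up with it. The numbers give ~1 mm lateral and height error, with ~23–26 mm still to go. Advancing.

Emit:
{"method": "play_rows", "body": {
  "moves": [
    [[4,-5,1,0,0,0,-1],[8,-9,1.5,0,0,0,-1],[12,-13,1.5,0,0,0,-1],[15,-16,1.5,0,0,0,-1],[17,-18,1.5,0,0,0,-1],[19,-20,1.5,0,0,0,-1],[19,-20,1.5,0,0,0,-1]]
  ]
}}

```text
time: 14.05
tcp_pos: [0.3667, -0.296, 0.0088]
ee_rot: [-0.001, 0.384, 0.923, 0.0]
contact_force: [-2.3, 3.4, -0.9]
grip_width: 0.263
grip_force: 69.1
```

```bash
python3 snap.py e2
python3 - <<'E'
from h import *
f=np.load("e2.npy",allow_pickle=True).item()
print(proj(f,f["tcp"]+[.0928,-.0928,.0366]))
b=cv2.cvtColor(f["image"],6)
print("    "+"".join("%4d"%x for x in range(326,346)))
for r in range(174,192):print(r,"".join("%4d"%x for x in b[r,326:346]))
E
```

```text
[ 0.3667 -0.296   0.0088] [[347.9 209.2]] 0.26286972512291734 69.09292584168725 [-2.3  3.4 -0.9]
[[333.90132674 180.22813025]]
     326 327 328 329 330 331 332 333 334 335 336 337 338 339 340 341 342 343 344 345
174   74  79  88 110 108  83  72  91  85  72  43  41  40  41  71  99  34  15  14  14
175  105  78  60  75  80  58  41  43  36  33  28  27  26  28  38  53  23  14  15  15
176   79  57  39  37  34  30  28  26  26  26  21  20  21  22  30  23  14  15  13  15
177   36  30  26  24  25  25  22  21  19  17  15  13  11  16  27  22  24  17  15  15
178   26  23  19  19  18  16  14  17  26  30  18  11  10  14  26  28  27  21  19  15
179   18  16  14  11  12  10  20  44  76  99  56  20  17  30  42  37  25  21  18  16
180   11  11  10  10   8  20  56  96  84 111  56  33  35  48  51  36  21  20  16  14
181   10  10   8   9  13  39  80  84  63  81  60  50  49  54  46  32  19  18  15  15
182    7   9  10   9  13  37  68  49  65  90  87  58  50  43  41  43  46  26  14  15
183    9   7   9   9  13  25  45  39  67  92  83  47  38  38  48  83 106  59  22  15
184    9   9   9   9  10  14  24  28  47  59  50  31  30  35  56 103 133  65  20  14
185    9   9  10  11   9  10  10  16  21  26  24  19  25  41  72 114 135  61  19  15
186    9   9  12  10   9  10   9   7  11  14  15  17  19  38  79 121 137  72  22  15
187    8   9  12   9  10  10   9  10  12  13  16  15  20  54 113 143 129  75  24  16
188    9   9   9   8  15  23  25  29  33  36  32  19  18  47 115 166 124  60  20  15
189   15  23  25  28  48  75  81  84  87  90  86  42  19  25  78 146 136  48  17  13
190   48  79  83  83  90 103 106 106 106 109 108  78  31  18  40  82  94  34  16  16
191   90 103 106 107 108 112 114 118 118 116 111  99  60  26  19  26  29  19  19  16
```

Emit:
{"method": "play_rows", "body": {
  "moves": [
    [[0.7,-0.7,0,0,0,0,-1],[1.0,-1.0,0,0,0,0,-1],[1.0,-1.0,0,0,0,0,-1]]
  ]
}}

```text
time: 14.4
tcp_pos: [0.3676, -0.297, 0.0089]
ee_rot: [-0.0, 0.384, 0.923, 0.0]
contact_force: [-2.2, 4.4, -1.6]
grip_width: 0.263
grip_force: 69.1
```

Emit:
{"method": "play_rows", "body": {
  "moves": [
    [[0.7,-0.7,0,0,0,0,-1],[1.0,-1.0,0,0,0,0,-1],[1.0,-1.0,0,0,0,0,-1]]
  ]
}}

```text
time: 14.7
tcp_pos: [0.3681, -0.2976, 0.0088]
ee_rot: [-0.001, 0.384, 0.923, 0.0]
contact_force: [-3.7, 6.0, -0.5]
grip_width: 0.26
grip_force: 69.1
```

Emit:
{"method": "play_rows", "body": {
  "moves": [
    [[0.7,-0.7,0,0,0,0,-1],[1.0,-1.0,0,0,0,0,-1],[1.0,-1.0,0,0,0,0,-1]]
  ]
}}

```text
time: 15.0
tcp_pos: [0.3681, -0.2979, 0.0085]
ee_rot: [-0.002, 0.384, 0.924, 0.0]
contact_force: [-7.0, 7.4, -0.1]
grip_width: 0.262
grip_force: 69.2
```

The force rose gently (~0.6 N/mm) and then stiffened to 10 N, which looks like the spring followed by its stop. To rule out the bezel, I'll back off 4 mm: the button's spring should still push ~3.5 N, a rigid bezel none.

Emit:
{"method": "play_rows", "body": {
  "moves": [
    [[-2,2,0,0,0,0,-1],[-2.8,2.8,0,0,0,0,-1],[-2.8,2.8,0,0,0,0,-1],[-2.8,2.8,0,0,0,0,-1]]
  ]
}}

```text
time: 15.4
tcp_pos: [0.3673, -0.2965, 0.0091]
ee_rot: [-0.0, 0.384, 0.923, -0.0]
contact_force: [-3.1, 3.4, -0.8]
grip_width: 0.261
grip_force: 69.0
```

Run:
```python
from h import *
for i in range(5):
    s=bot.observe();print(np.round(s["tcp_pos"],4),np.round(s["contact_force"],2));bot.grab_frame("scene")
```

```text
[ 0.3673 -0.2965  0.0091] [-3.06  3.37 -0.84]
[ 0.3673 -0.2965  0.009 ] [-3.58  3.34 -0.83]
[ 0.3673 -0.2965  0.009 ] [-2.55  4.16 -2.28]
[ 0.3673 -0.2965  0.009 ] [-3.37  3.73 -0.31]
[ 0.3673 -0.2965  0.009 ] [-2.24  2.91 -0.81]
```

It still pushes 4.6 N, so the tip is on the sprung button. One firm push to the stop, then withdraw straight back.

Emit:
{"method": "play_rows", "body": {
  "moves": [
    [[2,-2,0,0,0,0,-1],[3.8,-3.8,0,0,0,0,-1],[4,-4,0,0,0,0,-1],[4,-4,0,0,0,0,-1],[4,-4,0,0,0,0,-1]]
  ]
}}

```text
time: 16.15
tcp_pos: [0.3681, -0.2983, 0.0082]
ee_rot: [-0.003, 0.383, 0.924, 0.0]
contact_force: [-7.9, 11.1, 0.0]
grip_width: 0.261
grip_force: 69.3
```

Emit:
{"method": "play_rows", "body": {
  "moves": [
    [[-5,5,0,0,0,0,-1],[-12,12,0,0,0,0,-1],[-20,20,0,0,0,0,-1],[-24,24,0,0,0,0,-1],[-24,24,0,0,0,0,-1],[-24,24,0,0,0,0,-1]]
  ]
}}

```text
time: 16.75
tcp_pos: [0.3478, -0.2768, 0.0092]
ee_rot: [0.001, 0.384, 0.923, -0.0]
contact_force: [0.5, 0.4, -0.5]
grip_width: 0.26
grip_force: 69.0
```

Emit:
{"method": "play_rows", "body": {
  "moves": [
    [[0,30,12,0,0,0,-1],[10,65,15,0,0,-0.02,-1],[40,95,15,0,0,-0.04,-1],[61,113,5,0,0,-0.04,-1],[61,113,-15,0,0,-0.04,-1],[61,113,-32,0,0,-0.04,-1],[61,113,-38,0,0,-0.04,-1],[61,113,-40,0,0,-0.04,-1],[61,113,-40,0,0,-0.04,-1]]
  ]
}}

```text
time: 17.65
tcp_pos: [0.4085, -0.1637, -0.0308]
ee_rot: [0.0, 0.402, 0.915, -0.0]
contact_force: [-0.1, 0.0, -1.1]
grip_width: 0.263
grip_force: 69.0
```

Laying the driver down the last 2 mm, releasing it, and heading over the tin.

Emit:
{"method": "play_rows", "body": {
  "moves": [
    [[0,0,-2,0,0,0,-1],[0,0,-2,0,0,0,0.2],[0,0,-2,0,0,0,0.2],[0,0,-2,0,0,0,0.2],[0,0,20,0,0,0,0.2],[0,0,60,0,0,0,0.2],[20,25,100,0,0,-0.15,1],[50,55,115,0,0,-0.3,1],[80,90,115,0,0,-0.45,1],[107,123,115,0,0,-0.6,1]]
  ]
}}

```text
time: 18.65
tcp_pos: [0.517, -0.0394, 0.0852]
ee_rot: [0.001, 0.658, 0.753, 0.001]
contact_force: [0.8, -0.5, -0.3]
grip_width: 1.001
grip_force: 0.0
```

Emit:
{"method": "play_rows", "body": {
  "moves": [
    [[0,0,0,0,0,-0.14,1],[0,0,0,0,0,-0.14,1],[0,0,0,0,0,-0.14,1]]
  ]
}}

```text
time: 18.95
tcp_pos: [0.5145, -0.0411, 0.0839]
ee_rot: [-0.0, 0.705, 0.71, -0.001]
contact_force: [-0.8, -0.2, -0.5]
grip_width: 0.997
grip_force: 0.0
```

```bash
python3 snap.py t1
python3 - <<'E'
from h import *
f=np.load("t1.npy",allow_pickle=True).item();f0=np.load("f0.npy",allow_pickle=True).item()
d=np.abs(f["image"].astype(int)-f0["image"]).max(2)
# driver check: yellow mask now vs start
for g in(f0,f):
    h=cv2.cvtColor(g["image"],cv2.COLOR_BGR2HSV);m=cv2.inRange(h,(22,170,120),(32,255,255));m[:215]=0;m[250:]=0;m[:,:310]=0;m[:,345:]=0
    v,u=np.nonzero(m);print(len(u),u.mean(),v.mean(),u.min(),u.max(),v.min(),v.max())
    h2=cv2.inRange(h,(5,200,120),(14,255,255));h2[:222]=0;h2[245:]=0;h2[:,:265]=0;h2[:,295:]=0;v,u=np.nonzero(h2);print("orange",len(u),u.min(),u.max(),v.min(),v.max())
print("tin px",proj(f,[.5143,-.043,.055]),"fingers true", proj(f,f["tcp"]+[0,0,.037]),f["rot"])
E
```

```text
[ 0.5145 -0.0411  0.0839] [[278.6 226.4]] 0.9965127412704838 0.0 [-0.8 -0.2 -0.5]
84 325.7738095238095 230.3452380952381 320 331 222 238
orange 105 272 287 227 238
66 325.530303030303 229.71212121212122 319 331 222 238
orange 79 272 286 228 238
tin px [[279.18557674 232.42113764]] fingers true [[278.27409677 217.90480782]] [-6.88211843e-05  7.04687068e-01  7.09517947e-01 -6.44126212e-04]
```

The driver lies where it started. Descending over the tin with the fingers on its ±x sides.

Emit:
{"method": "play_rows", "body": {
  "moves": [
    [[0,0,-35,0,0,0,1],[0,0,-60,0,0,0,1],[0,0,-80,0,0,0,1],[0,0,-95,0,0,0,1],[0,0,-101,0,0,0,1],[0,0,-101,0,0,0,1]]
  ]
}}

```text
time: 19.6
tcp_pos: [0.5145, -0.0413, -0.0175]
ee_rot: [-0.001, 0.706, 0.708, -0.001]
contact_force: [0.3, -0.1, 0.3]
grip_width: 1.0
grip_force: 0.0
```

Emit:
{"method": "play_rows", "body": {
  "moves": [
    [[0,0,0,0,0,0,-1],[0,0,0,0,0,0,-1],[0,0,0,0,0,0,-1],[0,0,0,0,0,0,-1],[0,0,0,0,0,0,-1]]
  ],
  "grip_force": 70
}}

```text
time: 20.1
tcp_pos: [0.5157, -0.0407, -0.0158]
ee_rot: [0.001, 0.706, 0.708, 0.0]
contact_force: [-0.7, -1.2, 8.1]
grip_width: 0.653
grip_force: 72.8
```

The tin is gripped (55.5 mm). Lifting and carrying it to hover above the cup, estimated at (0.530,−0.4125).

Emit:
{"method": "play_rows", "body": {
  "moves": [
    [[0,0,40,0,0,0,-1],[0,0,85,0,0,0,-1],[0,-20,130,0,0,0,-1],[2,-60,155,0,0,0,-1],[5,-105,160,0,0,0,-1],[7,-150,160,0,0,0,-1],[10,-195,160,0,0,0,-1],[12,-240,160,0,0,0,-1],[14,-285,160,0,0,0,-1],[16,-325,160,0,0,0,-1]]
  ]
}}

```text
time: 21.1
tcp_pos: [0.5304, -0.3681, 0.1434]
ee_rot: [0.0, 0.706, 0.708, -0.0]
contact_force: [-0.4, 0.2, -2.1]
grip_width: 0.649
grip_force: 75.6
```

Emit:
{"method": "play_rows", "body": {
  "moves": [
    [[0,-30,0,0,0,0,-1],[0,-44,0,0,0,0,-1],[0,-44,0,0,0,0,-1],[0,-44,0,0,0,0,-1],[0,-44,0,0,0,0,-1]]
  ]
}}

```text
time: 21.6
tcp_pos: [0.5319, -0.4072, 0.1433]
ee_rot: [-0.0, 0.705, 0.709, 0.0]
contact_force: [-0.4, -0.2, -2.7]
grip_width: 0.655
grip_force: 75.6
```

```bash
python3 snap.py u1
python3 - <<'E'
from h import *
f=np.load("u1.npy",allow_pickle=True).item()
u0,v0=290,110
b=cv2.resize(f["image"][v0:v0+75,u0:u0+80],None,fx=8,fy=8,interpolation=cv2.INTER_CUBIC);b=cv2.convertScaleAbs(b,alpha=1.5,beta=15)
a=np.linspace(0,2*np.pi,60)
t=f["tcp"]+[-.0014,-.0023,.0158]
def D(c,R,z,col):
    q=proj(f,np.c_[c[0]+R*np.cos(a),c[1]+R*np.sin(a),0*a+z]);cv2.polylines(b,[((q+.5-[u0,v0])*8).round().astype(int)],True,col,1)
D(t,.0285,t[2],(0,255,0));D(t,.0285,t[2]+.055,(0,255,0));D((.530,-.4125),.0395,.1295,(0,0,255));D((.530,-.4125),.0355,.1295,(0,0,255))
print(t)
cv2.imwrite("pics/u1.png",b)
E
```

```text
[ 0.5319 -0.4072  0.1433] [[319.3 151.5]] 0.654644171581009 75.58282613754272 [-0.4 -0.2 -2.7]
[ 0.53054209 -0.40948308  0.15912366]
```

View pics/u1.png

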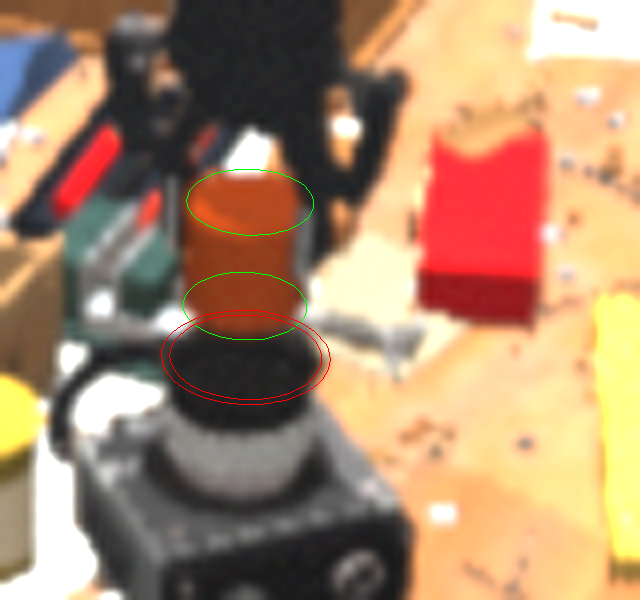

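The tin hangs just above the cup. Its bottom centre is at crop (240,303) and the rim centre at (243,361). With the expected ~52 px vertical drop, the tin should move about (−3.5,−0.5) mm, which matches the button-based mixer position. Lowering carefully.

Emit:
{"method": "play_rows", "body": {
  "moves": [
    [[-3.5,-0.5,-10,0,0,0,-1],[-3.5,-0.5,-22,0,0,0,-1],[-3.5,-0.5,-30,0,0,0,-1],[-3.5,-0.5,-34,0,0,0,-1],[-3.5,-0.5,-38,0,0,0,-1],[-3.5,-0.5,-40,0,0,0,-1],[-3.5,-0.5,-40,0,0,0,-1]]
  ]
}}

```text
time: 22.35
tcp_pos: [0.528, -0.4093, 0.1033]
ee_rot: [-0.0, 0.706, 0.708, 0.0]
contact_force: [-2.4, 3.1, 6.2]
grip_width: 0.65
grip_force: 76.3
```

It's touching the flare: a lateral push of (−2.4,+3.1) N. Complying in that direction while easing down.

Emit:
{"method": "play_rows", "body": {
  "moves": [
    [[-1,1.5,0,0,0,0,-1],[-2,2.5,0,0,0,0,-1],[-2,2.5,0,0,0,0,-1],[-2,2.5,-1,0,0,0,-1],[-2,2.5,-1,0,0,0,-1]]
  ]
}}

```text
time: 22.85
tcp_pos: [0.5279, -0.408, 0.1033]
ee_rot: [0.002, 0.706, 0.708, 0.001]
contact_force: [2.7, 0.8, 6.1]
grip_width: 0.649
grip_force: 76.4
```

Emit:
{"method": "play_rows", "body": {
  "moves": [
    [[0,0,6,0,0,0,-1],[0,0,6,0,0,0,-1],[0,0,6,0,0,0,-1]]
  ]
}}

```text
time: 23.15
tcp_pos: [0.5272, -0.4078, 0.1088]
ee_rot: [0.001, 0.706, 0.708, 0.001]
contact_force: [5.8, -0.1, 2.9]
grip_width: 0.648
grip_force: 76.0
```

Emit:
{"method": "play_rows", "body": {
  "moves": [
    [[0,0,-3,0,0,0,-1],[0,0,-5,0,0,0,-1],[0,0,-7,0,0,0,-1],[0,0,-7,0,0,0,-1]]
  ]
}}

```text
time: 23.55
tcp_pos: [0.5272, -0.4078, 0.1016]
ee_rot: [0.001, 0.706, 0.708, 0.001]
contact_force: [4.8, 0.3, 6.8]
grip_width: 0.648
grip_force: 76.2
```

The force grows ~0.5 N/mm as z drops, so the cup spring is already moving. The +5 N in x says I've over-shifted. Re-centring x to let the tin settle.

Emit:
{"method": "play_rows", "body": {
  "moves": [
    [[1,0,3,0,0,0,-1],[1.6,0,4,0,0,0,-1],[1.6,0,4,0,0,0,-1]]
  ]
}}

```text
time: 23.85
tcp_pos: [0.5274, -0.4077, 0.1053]
ee_rot: [0.0, 0.706, 0.708, -0.0]
contact_force: [1.4, -0.4, 4.1]
grip_width: 0.649
grip_force: 76.3
```

```bash
cat > prof.py <<'E'
from h import *
import sys
def prof(n):
    f=np.load(n+".npy",allow_pickle=True).item();im=f["image"]
    print(n,f["tcp"].round(4))
    for u in(317,319,321):print(u,[ "%d/%d"%(im[v,u,2],im[v,u,1]) for v in range(128,168)])
s=sys.argv[1:]
for n in s:prof(n)
E
python3 snap.py v1; python3 prof.py u1 v1
```

```text
[ 0.5274 -0.4077  0.1053] [[320.  160.2]] 0.6487215705981868 76.26877784729004 [ 1.4 -0.4  4.1]
u1 [ 0.5319 -0.4072  0.1433]
317 ['30/33', '34/37', '66/63', '102/60', '114/44', '115/41', '113/39', '112/39', '115/40', '135/47', '131/46', '102/35', '86/30', '84/30', '84/30', '83/31', '84/30', '84/30', '84/30', '84/29', '84/29', '83/30', '82/30', '54/22', '23/14', '14/12', '14/13', '15/15', '15/14', '14/13', '15/13', '13/13', '12/10', '12/12', '13/14', '22/21', '58/57', '80/79', '88/86', '90/88']
319 ['121/121', '180/182', '212/212', '174/154', '123/61', '114/40', '114/40', '112/39', '110/39', '114/40', '127/43', '111/38', '89/32', '85/28', '86/31', '85/29', '86/30', '84/29', '85/29', '86/30', '87/31', '86/29', '83/29', '62/25', '30/15', '15/12', '15/14', '15/14', '14/12', '14/13', '16/15', '13/12', '15/14', '10/9', '10/12', '20/20', '58/57', '83/81', '89/87', '86/85']
321 ['225/226', '223/225', '216/217', '168/147', '121/59', '114/39', '113/40', '111/39', '110/39', '110/40', '112/39', '106/38', '93/33', '88/32', '86/30', '85/30', '87/32', '86/29', '87/30', '87/32', '86/30', '86/30', '8
[... 632 characters left out ...]
, '26/21', '96/81', '194/190', '226/225', '220/220', '185/182', '138/106', '117/49', '114/40', '114/40', '113/40', '111/39', '115/40', '129/46', '118/42', '93/32', '85/30', '83/29', '85/30', '84/29', '84/29', '85/30', '85/30', '86/32', '85/30', '82/29', '55/22', '24/15', '14/12', '13/12', '19/19', '61/59', '83/81', '87/86']
321 ['15/16', '13/15', '15/14', '13/13', '16/16', '14/14', '18/17', '45/34', '89/65', '102/75', '93/66', '84/55', '101/45', '113/40', '114/40', '114/39', '114/39', '110/38', '109/38', '111/40', '110/39', '98/35', '88/32', '87/30', '87/31', '86/30', '86/30', '87/31', '85/29', '85/29', '87/30', '82/29', '60/23', '31/18', '15/13', '13/11', '22/20', '61/60', '85/82', '89/87']
```

Run:
```python
from h import *
L=lambda n:np.load(n+".npy",allow_pickle=True).item()
f0,u1,v1=L("f0"),L("u1"),L("v1")
g=lambda f:f["image"][...,2]
print("cols 306..334")
for n,f,rows in(("f0",f0,range(148,167)),("u1",u1,(133,136,142,146,149,151,153,155,157,159,161,163)),("v1",v1,range(144,167))):
    print(n)
    for v in rows:print(v,"".join("%4d"%x for x in g(f)[v,306:335]))
f=v1;t=f["tcp"]+[-.0014,-.0023,.0158]
q=lambda P:proj(f,P)[0].round(2)
w=np.array([-.46,.88,0]);r=np.array([-.89,-.45,0])
print("pred tin side v:",q(t+w*.0285+[0,0,.055]),q(t+w*.0285),"width",q(t-r*.0285),q(t+r*.0285))
```

```text
cols 306..334
f0
148   27  24  22  37  77 115 108  93  87  86  84  82  85  98 118 126 104  64  64  87 140 140 144 163 160 152 162 172 173
149   58  45  41  82 148 169 165 157 148 119  78  66  56  56  62  65  66  75  95  79 121 136 143 145 134 118 128 134 143
150   80  84  93 127 165 180 175 143 118  92  54  43  35  33  34  36  46  60  75  55  74  86 101 110  99  93  96  97 104
151   80  85  92 101 110 125 113  74  48  38  31  29  25  23  25  25  28  32  35  35  45  54  85 111  90  80  80  80  83
152   51  54  55  50  45  53  44  31  25  21  19  19  17  16  15  16  19  21  22  24  31  36  65 113 143 136 114  87  72
153   21  19  25  33  43  31  26  20  17  14  16  14  15  16  15  15  14  13  15  15  21  28  40  92 155 166 157 138 110
154   15  14  19  28  42  29  20  15  15  17  24  27  31  29  28  27  26  22  16  13  14  20  31  62 119 143 152 158 153
155   26  31  30  34  48  27  16  18  29  29  33  34  36  36  35  34  34  32  27  22  15  17  27  49 104 157 167 164 150
156   56  50  46  41  43  26  20  29  34  35  36  36  36  36  35  36  35  35  36  32  25  19  27  62 128 181 185 18
[... 4843 characters left out ...]
 210 211
162  109 102  89  88  85  76  34  16  12  11  11  11  13  14  12  15  16  14  12  10  13  31  63  80  91 113 160 203 208
163   88  83  76  78  75  83  67  43  28  20  13  13  13  13  13  13  10  15  16  19  31  53  78  81  87  95 125 176 201
164   57  55  51  50  64  78  81  77  78  58  35  25  20  19  21  22  23  27  37  52  71  72  76  67  76  90 102 141 177
165   53  47  32  33  56  77  82  87  91  83  83  76  63  61  61  61  64  72  72  78  85  81  71  50  59  86  95 111 140
166   51  45  28  26  50  80  84  86  87  89  95  92  85  83  82  85  85  88  85  85  83  84  76  37  45  74  88  95 107
pred tin side v: [322.15 148.15] [321.43 160.78] width [313.22 156.59] [328.34 156.36]
```

The numbers show the tin sitting on the flare near the rim: the cup is already down ~5 mm and the tin's side is almost fully visible. The first contact pushed it towards the camera, so the cup centre lies ~5 mm further in +y. Lifting clear, shifting and lowering again.

Emit:
{"method": "play_rows", "body": {
  "moves": [
    [[0,0,8,0,0,0,-1],[0,0,14,0,0,0,-1],[0,3,14,0,0,0,-1],[0,5,14,0,0,0,-1],[0,5,14,0,0,0,-1]]
  ]
}}

```text
time: 24.4
tcp_pos: [0.5269, -0.4017, 0.1185]
ee_rot: [-0.001, 0.706, 0.708, -0.0]
contact_force: [0.4, 0.8, -2.8]
grip_width: 0.646
grip_force: 75.9
```

Emit:
{"method": "play_rows", "body": {
  "moves": [
    [[0,0,-5,0,0,0,-1],[0,0,-10,0,0,0,-1],[0,0,-12,0,0,0,-1],[0,0,-12,0,0,0,-1]]
  ]
}}

```text
time: 24.8
tcp_pos: [0.5277, -0.4029, 0.1071]
ee_rot: [0.0, 0.706, 0.708, 0.0]
contact_force: [0.5, -1.2, 2.8]
grip_width: 0.649
grip_force: 76.0
```

Emit:
{"method": "play_rows", "body": {
  "moves": [
    [[0,0,-2,0,0,0,-1],[0,0,-4,0,0,0,-1],[0,0,-5,0,0,0,-1],[0,0,-5,0,0,0,-1]]
  ]
}}

```text
time: 25.2
tcp_pos: [0.528, -0.403, 0.1023]
ee_rot: [0.001, 0.706, 0.708, 0.0]
contact_force: [2.9, -3.7, 5.5]
grip_width: 0.653
grip_force: 76.5
```

Emit:
{"method": "play_rows", "body": {
  "moves": [
    [[0,0,8,0,0,0,-1],[0,0,16,0,0,0,-1],[2,-2,16,0,0,0,-1],[4,-4,16,0,0,0,-1],[4,-4,16,0,0,0,-1]]
  ]
}}

```text
time: 25.7
tcp_pos: [0.5311, -0.4063, 0.1172]
ee_rot: [-0.001, 0.706, 0.708, -0.0]
contact_force: [-0.1, -0.3, -2.3]
grip_width: 0.646
grip_force: 75.6
```

Emit:
{"method": "play_rows", "body": {
  "moves": [
    [[0,0,-6,0,0,0,-1],[0,0,-10,0,0,0,-1],[0,0,-14,0,0,0,-1],[0,0,-16,0,0,0,-1],[0,0,-16,0,0,0,-1]]
  ]
}}

```text
time: 26.2
tcp_pos: [0.5311, -0.4063, 0.1015]
ee_rot: [-0.0, 0.706, 0.708, -0.0]
contact_force: [-0.4, 0.3, -3.2]
grip_width: 0.646
grip_force: 75.6
```

```bash
python3 snap.py v2
python3 - <<'E'
from h import *
L=lambda n:np.load(n+".npy",allow_pickle=True).item()
f=L("v2")
print("cols 306..334")
for v in range(145,168):print(v,"".join("%4d"%x for x in f["image"][v,306:335,2]))
E
```

```text
[ 0.5311 -0.4063  0.1015] [[318.9 161. ]] 0.6455776674710043 75.57770133018494 [-0.4  0.3 -3.2]
cols 306..334
145   29  33  48  66  45  58  59 109 114 115 115 112 112 113 112 111 112 112 112 108  86  30  16  14  15  30  50  53  91
146   26  24  36  53  43  58  56 108 128 135 131 115 109 111 110 110 110 111 111 104  78  45  22  15  26  76 135 142 153
147   22  25  41  65  45  51  43  89 121 141 143 131 112 112 110 109 110 110 110 102  72  58  33  15  33  98 167 176 177
148   28  27  34  55  58  51  39  72  95 116 132 133 130 126 114 111 110 108 107  94  64  61  36  20  45 107 164 176 178
149   60  46  42  81 125  64  39  69  79  91 101 106 112 115 105 101  94  94  95  83  56  61  36  20  50 102 130 140 146
150   83  85  94 128 143  77  49  71  76  81  84  86  89  93  92  90  86  85  87  77  55  58  32  18  44  90  98  99 107
151   82  88  94 103  95  66  47  68  76  81  82  83  84  86  87  88  87  87  86  76  60  60  31  28  54  78  82  82  85
152   52  55  58  50  39  39  41  68  76  80  82  84  85  86  87  86  86  87  84  75  56  59  34  71 135 139 117  91  73
153   20  23  26  28  
[... 1092 characters left out ...]
 86  73  43  22  12  13  14  12  11  12  12  10  12  15  19  31  53  73  79  93 113 161 204 208
163   89  89  94  79  70  79  84  71  59  35  29  19  20  21  19  22  22  24  31  52  73  74  79  79  88  95 124 176 201
164   58  61  67  55  56  78  83  83  80  71  72  57  62  59  52  60  66  75  71  78  87  80  75  65  75  90 103 140 177
165   51  48  38  33  50  81  83  85  86  87  89  78  82  83  78  84  86  89  87  85  84  81  68  46  60  85  94 110 140
166   56  48  25  22  36  69  87  85  87  89  90  88  88  89  88  87  87  86  86  85  82  73  50  37  46  74  90  94 107
167   81  58  28  19  23  45  74  80  85  87  87  90  89  87  88  87  85  85  86  85  82  57  29  26  36  59  87  90  92
```

At x = 0.531 the tin slides freely into the cup with no contact. Continuing down onto the floor.

Emit:
{"method": "play_rows", "body": {
  "moves": [
    [[0,0,-2,0,0,0,-1],[0,0,-4,0,0,0,-1],[0,0,-6,0,0,0,-1],[0,0,-6,0,0,0,-1]]
  ]
}}

```text
time: 26.65
tcp_pos: [0.5313, -0.4062, 0.0961]
ee_rot: [-0.0, 0.706, 0.708, -0.0]
contact_force: [-2.8, 3.1, 2.9]
grip_width: 0.65
grip_force: 76.0
```

Emit:
{"method": "play_rows", "body": {
  "moves": [
    [[0,0,-2,0,0,0,-1],[0,0,-4,0,0,0,-1],[0,0,-6,0,0,0,-1],[0,0,-6,0,0,0,-1]]
  ]
}}

```text
time: 27.05
tcp_pos: [0.5313, -0.4063, 0.0902]
ee_rot: [-0.0, 0.706, 0.708, -0.0]
contact_force: [-4.0, 3.1, 5.7]
grip_width: 0.65
grip_force: 76.2
```

A steady side force of (−4,+3) N suggests it's still riding low on the taper. Easing up, shifting (−1.2,+1) mm and reseating.

Emit:
{"method": "play_rows", "body": {
  "moves": [
    [[0,0,6,0,0,0,-1],[0,0,11,0,0,0,-1],[-1.2,1,11,0,0,0,-1],[-1.2,1,11,0,0,0,-1]]
  ]
}}

```text
time: 27.45
tcp_pos: [0.5305, -0.4059, 0.1011]
ee_rot: [0.001, 0.706, 0.708, 0.0]
contact_force: [-0.0, -0.8, -3.6]
grip_width: 0.65
grip_force: 75.8
```

Emit:
{"method": "play_rows", "body": {
  "moves": [
    [[0,0,-2,0,0,0,-1],[0,0,-4,0,0,0,-1],[0,0,-5,0,0,0,-1],[0,0,-5,0,0,0,-1]]
  ]
}}

```text
time: 27.85
tcp_pos: [0.5303, -0.4057, 0.0962]
ee_rot: [0.0, 0.706, 0.708, -0.0]
contact_force: [-0.4, 0.8, 2.4]
grip_width: 0.648
grip_force: 76.1
```

Emit:
{"method": "play_rows", "body": {
  "moves": [
    [[0,0,-2,0,0,0,-1],[0,0,-4,0,0,0,-1],[0,0,-6,0,0,0,-1],[0,0,-6,0,0,0,-1]]
  ]
}}

```text
time: 28.25
tcp_pos: [0.5303, -0.4057, 0.0901]
ee_rot: [0.0, 0.706, 0.708, -0.0]
contact_force: [-1.9, 0.6, 5.7]
grip_width: 0.645
grip_force: 76.2
```

Side force is now ~0 and the z force is springy, so the tin is seated. Pressing to the stop.

Emit:
{"method": "play_rows", "body": {
  "moves": [
    [[0,0,-2,0,0,0,-1],[0,0,-4,0,0,0,-1],[0,0,-6,0,0,0,-1],[0,0,-6,0,0,0,-1]]
  ]
}}

```text
time: 28.65
tcp_pos: [0.5303, -0.4057, 0.0844]
ee_rot: [0.0, 0.706, 0.708, -0.0]
contact_force: [-3.3, 0.1, 9.3]
grip_width: 0.65
grip_force: 76.5
```

Emit:
{"method": "play_rows", "body": {
  "moves": [
    [[0,0,-1,0,0,0,-1],[0,0,-2,0,0,0,-1],[0,0,-2,0,0,0,-1]]
  ]
}}

```text
time: 28.95
tcp_pos: [0.5303, -0.4057, 0.0827]
ee_rot: [0.0, 0.706, 0.708, -0.0]
contact_force: [-2.0, 0.7, 9.8]
grip_width: 0.651
grip_force: 76.6
```

Emit:
{"method": "play_rows", "body": {
  "moves": [
    [[0,0,-1,0,0,0,-1],[0,0,-2,0,0,0,-1],[0,0,-2,0,0,0,-1]]
  ]
}}

```text
time: 29.25
tcp_pos: [0.5304, -0.4058, 0.0817]
ee_rot: [0.001, 0.706, 0.708, -0.0]
contact_force: [-4.6, 2.7, 17.2]
grip_width: 0.65
grip_force: 78.4
```

Emit:
{"method": "play_rows", "body": {
  "moves": [
    [[0,0,-1,0,0,0,-1],[0,0,-2,0,0,0,-1],[0,0,-2,0,0,0,-1]]
  ]
}}

```text
time: 29.55
tcp_pos: [0.5305, -0.4059, 0.0816]
ee_rot: [0.001, 0.706, 0.708, -0.0]
contact_force: [-10.3, 5.0, 32.5]
grip_width: 0.65
grip_force: 79.9
```

The hard stop came at reported z = 0.0817, exactly where a fully seated tin should bottom out. Easing the overpress and checking that it holds.

Emit:
{"method": "play_rows", "body": {
  "moves": [
    [[0,0,1,0,0,0,-1],[0,0,1,0,0,0,-1],[0,0,1,0,0,0,-1],[0,0,1,0,0,0,-1],[0,0,1,0,0,0,-1]]
  ]
}}

```text
time: 30.05
tcp_pos: [0.5304, -0.4059, 0.0817]
ee_rot: [0.001, 0.706, 0.708, -0.0]
contact_force: [-7.7, 4.7, 25.5]
grip_width: 0.649
grip_force: 78.6
```

```bash
python3 snap.py w1
python3 - <<'E'
from h import *
L=lambda n:np.load(n+".npy",allow_pickle=True).item()
f=L("w1");f0=L("f0")
for v in range(146,172):print(v,"".join("%4d"%x for x in f["image"][v,308:332,2]))
# bystanders unchanged?
d=np.abs(f["image"].astype(int)-f0["image"]).max(2)
for n,(u0,u1,v0,v1) in dict(enamel=(266,287,195,218),driver=(305,335,203,245),pliers=(295,325,258,290),tape=(230,260,298,325),rule=(362,375,144,184),block=(228,256,212,240)).items():print(n,(d[v0:v1,u0:u1]>40).mean().round(3))
E
```

```text
[ 0.5304 -0.4059  0.0817] [[318.8 165.4]] 0.6487023045070487 78.58685374259949 [-7.7  4.7 25.5]
146   40  60  28  24  16  37  98 158 154 154 150 136 131 143 158 148 100  51  19  11  15  15  21  55
147   48  76  42  49  22  40  88 124 120 120 119 116 115 117 120 117 106  82  29  15  13  15  16  20
148   47  77  48  58  35  68 103 113 115 115 116 114 114 114 112 113 111  96  46  18  16  15  12  13
149   54  75  48  61  48  90 113 114 113 115 113 114 113 113 113 113 112 100  57  19  15  15  14  15
150   78  62  45  60  57 111 130 117 114 112 111 112 111 111 111 113 111 103  68  32  16  15  18  30
151   81  54  41  54  50 103 137 136 132 115 112 110 109 109 110 112 111 102  68  54  31  19  41  75
152   62  64  45  47  41  83 116 133 141 129 113 110 109 109 110 110 110  99  63  60  33  26  74 139
153   33  46  38  46  38  72  88 103 121 129 121 120 117 113 110 104 100  90  57  59  28  26  86 165
154   18  21  28  45  38  68  78  83  93 102 105 106 103 100  98  95  91  81  59  59  27  21  69 138
155   29  23  24  32  36  69  77  81  83  85  88  88  89  88  87  88  87  77  55  59  28  25  6
[... 984 characters left out ...]
 14  17  27  51  66  52  59  85
166   25  35  59  73  72  62  44  31  21  18  16  15  15  17  17  18  30  43  51  70  72  44  46  75
167   27  30  56  76  80  82  77  76  60  56  43  31  35  43  46  54  73  74  75  78  69  35  31  58
168   27  25  49  74  83  83  86  92  83  79  73  68  71  74  74  78  87  85  82  78  64  28  21  48
169   31  25  37  62  79  85  87  90  89  87  86  86  86  87  85  85  86  84  83  72  46  16  20  39
170   43  27  25  41  64  86  85  88  88  89  88  89  88  88  87  87  85  82  75  54  27  17  27  37
171   48  42  30  27  38  58  63  75  84  86  87  85  85  84  84  84  80  63  46  30  21  28  35  38
enamel 0.0
driver 0.002
pliers 0.0
tape 0.0
rule 0.0
block 0.0
```

```bash
python3 -c "
from station import bot
print(bot.sign_off())"
```

```text
the job is handed in; nothing more can be done
None
```

The job is handed in after about 30 s of the 58 s: I pushed the reset button to its stop (13.6 N) and laid the screwdriver back where it was. The paint tin is seated in the cup and held at the lower stop at about 25 N. The enamel cup, pliers, tape, rule and sanding block show no change from the first picture. The offcut wasn't checked.

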